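Fit the pulley snap ring on a compressor nose

TASK

Fetch the snap-ring pliers from the rack, put their closed tips into the gap of the snap ring in the tray, squeeze to spread the ring and carry it on the pliers to the compressor. Slide the spread ring down over the round nose until it lies flat on the bearing, level with the groove, and finish there still holding the pliers squeezed so the ring stays spread around the nose. Touch the ring only with the pliers, and leave the bin, the electric screwdriver and the cartridge alone.

Things in the scene. Friction and masses are not known exactly. Their poses are not given: they have to be found in the camera images.
- pliers_grip (a point): Point midway between the two red pliers handles, at the height to squeeze them: 70 mm above the rivet, 125 mm above the tips, on the pliers' centre plane (does not shift when they are squeezed). Handles: 12 mm thick, 62 mm long, 31 mm of them above this point; 53 mm over their outsides at this height when relaxed (they flare to 61 mm at the upper ends), 32 mm and parallel when fully squeezed. At the start about 134 mm above the bench.
- pliers_tips (a point): Point midway between the pliers' two steel tips, 1.5 mm above their lower ends. Tips are 7 mm thick (along x), 3 mm long; closed, 8 mm wide over both together. Just above the tips the jaws form a flat shoulder, 16 mm wide in all, that comes to rest on top of the ring. The outer faces of the tips are undercut, so that a spread ring is drawn up against the shoulder.
- pliers: External snap-ring pliers, 155 mm long, 145 g, hanging upright in the rack, jaws down, handles up. Origin at the bottom of the tips on the centre line; z up towards the handles, y across the two handles and tips, x through the rivet. Front and back are alike. A spring holds the handles apart: it takes about 9 N on each handle to begin to squeeze (a lighter grip lifts and carries them closed), about 19 N to squeeze fully with the ring on.
- pliers_left (a joint): Squeeze of the pliers: angle of each lever, 0 relaxed with tips closed, 0.15 rad at the stop with handles fully squeezed and each tip moved 8 mm outwards; meanwhile the tips rise about 1 mm, so a light push down (about 3 N) while spreading keeps them deep in the gap. Both levers move alike.
- ring: Open springy steel snap ring, 3 mm thick, 16 g, lying flat in the tray. Origin under its centre; z up; the gap is on its -x side, the closed back on its +x side. About 54 mm across; too narrow for the nose when relaxed; fully spread its inside is 44 mm.
- ring_center (a point): Centre of the ring, half-way up its thickness.
- ring_gap (a point): Middle of the ring's gap, 24.5 mm from its centre along -x, half-way up. The gap is 9 mm wide (along y) when relaxed, between two square end lugs 9 mm long (along x) and 6 mm wide. The tips go down into it from above until the jaw shoulders touch the lugs; then they are spread, with the pliers' y along the ring's y.
- ring_left (a joint): Spread of the ring's +y half: 0 relaxed, about 0.14 rad when spread by fully squeezed pliers. From about 0.09 the ring passes over the nose. Pushing the ends apart takes 3 to 7 N.
- ring_right (a joint): Spread of the ring's -y half, measured likewise.
- compressor: Air-conditioning compressor fixed on a bench plate, nose up: aluminium body 106 mm across, dark belt pulley 120 mm across with its top at 123 mm, in it the bearing, then the round aluminium nose. Origin under its centre on the bench, z up. Any turn of the ring about the nose is right.
- groove (a point): On the nose's axis, 124.5 mm above the bench: where the ring's centre is when it lies flat on the bearing, level with the groove. The nose is 40 mm in diameter, the groove 35 mm.
- nose_top (a point): Centre of the nose's flat end, 137 mm above the bench, with a chamfer 3 mm wide round it. A shaft stub of 14 mm diameter stands 20 mm higher in the middle.
- tray: Shallow aluminium parts tray fixed on the bench, 130 x 130 mm, floor 3 mm thick, rim 12 mm high. Origin under its centre.
- rack: Blue sheet-metal rack fixed on the bench, top plate 90 mm high, 80 x 110 mm, with one slot 17 x 35 mm (x, y) in its middle in which the pliers hang by their flared handles; lift them straight up. Origin under its centre.
- bin: Blue plastic bin of pipe pieces, 160 x 210 x 90 mm, not to be moved. Origin under its centre.
- driver: Orange and black electric screwdriver lying on the bench, 250 mm long along x, 44 mm high, not to be moved. Origin under its middle.
- cartridge: Yellow sealant cartridge lying on the bench, 270 mm long along x, 48 mm high, not to be moved. Origin under its middle.
There are look-alikes about, which are no part of the job. Of the things that look like the pliers, the larger one is meant. There is more than one size of the ring; the job needs the larger.

How it is judged:
By the outcome, as a careful person would: the job done as asked, in the order asked, and still so for the second after the job is handed in, while the arm keeps its last pose, push and grip.
It also fails if it takes over 61 s, if anything falls off the work surface, if the arm or the gripper's body presses on something with over 40 N, if the wrist force passes 120 N, or if a joint passes its speed limit or range.

ROBOT

A 6-joint arm with a two-finger parallel gripper is mounted at the origin on the work surface. World frame = base frame: x ahead of the robot, y to its left, z up, the work surface at z = 0. Lengths are in m, angles in rad, forces in N, time in s.
With the tool pointing down it reaches from about 0.225 to 0.875 m from the base axis. Payload 3.4 kg.
Tool frame: the origin (TCP) lies between the finger pads; the fingertips stand 25 mm ahead of it and the grasp point (between the pads) lies 6 mm ahead of it (manip.tips_ahead is the distance from the TCP to the fingertips, in m); z points along the fingers, x is the direction in which the jaws open and shut, and the axes are right-handed (so a half turn about z gives the same grasp; the last joint's range is limited). The gripper opens to 85 mm and grips with 20 to 120 N. Pads are 22 mm wide; open, the fingers measure 114 mm over their backs; the gripper's body (76 mm by 85 mm) begins 54 mm behind the grasp point. The pads swing forward as they close: fully open they stand 13 mm farther back than shut.
Start: joints at [-1.437, 0.276, 1.505, -0, 1.361, -0.121], TCP at [0.145, -0.556, 0.256] pointing down, gripper open.
Joint ranges: [-2.89, 2.89], [-0.75, 2.08], [0.22, 2.7], [-1.18, 4.32], [0.11, 2.71], [-2.7, 2.7]. Speed limits (rad/s): [2.57, 2.57, 3.14, 3.14, 3.14, 3.14].

INTERFACE

Orientations are given as a unit quaternion [w, x, y, z].
In Python, from rig import manip gives the robot as it stands. The module is installed in compiled form; this text tells all that it offers.
- The arm moves only by the tool send_rows, never from a script. Its argument "plan" is a list of rows, each an object with "linear": the shift along the tool's x, y, z in m, a list of three; "delta_rot": the turn, a rotation vector about the tool's x, y, z in degrees, a list of three; "fingers": the finger opening in m, from 0 to 0.0854. A call has 1 to 12 rows; each row shifts and turns the pose as measured when the row begins, along the tool's axes as they then stand; what a row does not reach is not made up. A row lasts 1/12 s, in which the tool goes at most 41.7 mm and 7.16 degrees, less where a joint would pass 70% of its speed; a pose out of reach is approached as far as the arm can. A call with a gripper value outside its range is refused whole. The fingers move at their own pace and stop on an object; "force" is the grip in N (left out, the last holds). Time passes only in rows, so rows that do not move let the fingers close. It gives the time, the measured TCP pose, the force and the opening at its end, in the units of the state.
- manip.get_state(): the state, without advancing time (a new reading comes with each control period).
- manip.get_image(name): name is "scene" or "top" or "wrist"; returns the picture (480x640x3 uint8, red, green, blue); there is no depth.
- manip.camera_info(name): a dict with "K" (3x3 intrinsics, pixels), "rvec" (rotation vector, rad) and "tvec" (3), from world to camera coordinates, as OpenCV has them. Camera axes: x right, y down, z forward; pixel columns grow to the right and rows downward; lengths in m; the calibration is good to about 2 mm. A picture is of the moment at which its call begins: read the wrist's pose just before it. camera_info takes no time and is no camera call; for the wrist camera it gives the pose at the moment of the call.
- manip.sign_off(): hands the job in, once; it reports no verdict.
Trained networks look in the newest picture that a camera, given by its name, has taken for a name from the list of things; names that differ only in an ending like _2 or _b are one class to them, and where a whole thing is asked for, a point or a joint stands for the part that bears it (a point fixed in the world has none). Each returns a list of dicts, best first, with "p" (0 to 1); they miss things now and then, are a little off and sometimes report something else, mostly with a low value. They report only what shows in the picture. A call takes as long as a camera call. They do not tell look-alikes from the thing itself.
- manip.find_in(thing, camera): "extent" ([left, top, right, bottom] in pixels, round what is visible of it).
- manip.masks_of(thing, camera): "pixels" (480x640 bool, what is visible of it) and "extent" ([left, top, right, bottom] in pixels, round what is visible of it).
The state is a dict: "clock": time; "qpos": joint angles; "qd": joint speeds; "effort": joint torques, N m; "position": TCP position; "ee_rot": TCP orientation; "contact_force": force on the tool from outside, world axes, zero at the start; "moment": the same for the moment, N m; "width": finger opening in m.
Only numpy, scipy, OpenCV 4.12 (cv2) and the standard library are available. Lean on these libraries where they do the work, as an engineer would, in place of code of your own. Each camera call takes 0.05 s, during which the arm holds its last target. There are 200 camera calls.

## Working session

There is one attempt and no reset: what is moved stays moved. The work goes in short steps, Python scripts to look and compute and a tool call to move; the robot and the scene stay as the last step left them, time stands still between calls to the robot, and variables do not carry over. Pictures are saved under pics/ and viewed, about 8 in all and at most 12, crops included, and the job is handed in when it is done.

Besides the shell and the picture viewer there is one more tool, called as name(argument=value, ...) on one line, values as JSON. send_rows: Moves the arm, as the interface text tells. Its arguments: {"type":"object","properties":{"plan":{"type":"array","items":{"type":"object","properties":{"linear":{"type":"array","items":{"type":"number"}},"delta_rot":{"type":"array","items":{"type":"number"}},"fingers":{"type":"number"}}}},"force":{"type":"number"}},"required":["plan"]}

```bash
mkdir -p pics; cat > h.py <<'E'
import numpy as np, cv2
from rig import manip
from scipy.spatial.transform import Rotation as R
def cam(n):
    c=manip.camera_info(n); K=np.array(c["K"],float); Rm=cv2.Rodrigues(np.array(c["rvec"],float))[0]; t=np.array(c["tvec"],float).ravel()
    return K,Rm,t
def ray(n,uv,z,c=None):
    K,Rm,t=c or cam(n); o=-Rm.T@t; d=Rm.T@np.linalg.inv(K)@np.array([uv[0],uv[1],1.]); return o+d*(z-o[2])/d[2]
def proj(n,P,c=None):
    K,Rm,t=c or cam(n); p=K@(Rm@np.array(P,float)+t); return p[:2]/p[2]
def save(f,im): cv2.imwrite('pics/'+f,im[:,:,::-1])
E
python3 - <<'E'
from h import *
s=manip.get_state(); print({k:np.round(v,3).tolist() for k,v in s.items()})
for n in("top","scene"):
    save(n+'0.png',manip.get_image(n)); K,Rm,t=cam(n); print(n,np.round(-Rm.T@t,3),np.round(Rm[2],2),K[0,0])
    for th in("pliers","ring","compressor","tray","rack","bin","driver","cartridge"):
        print(th,[(round(d["p"],2),np.round(d["extent"]).astype(int).tolist()) for d in manip.find_in(th,n)][:4])
E
```

```text
{'clock': 0.0, 'qpos': [-1.437, 0.277, 1.506, 0.0, 1.361, -0.121], 'qd': [-0.0, 0.0, 0.0, -0.001, 0.001, -0.001], 'effort': [-0.001, -41.678, -24.581, -0.0, 0.011, 0.0], 'position': [0.145, -0.556, 0.255], 'ee_rot': [-0.001, 0.791, -0.612, -0.001], 'contact_force': [0.04, -0.554, 0.548], 'moment': [0.03, -0.038, 0.022], 'width': 0.086}
top [ 0.48  -0.016  1.096] [ 0.1   0.01 -1.  ] 510.48960953351065
pliers [(0.97, [416, 329, 461, 380]), (0.54, [433, 268, 466, 282])]
ring [(0.67, [149, 244, 165, 264]), (0.46, [197, 252, 222, 276]), (0.37, [430, 265, 440, 282]), (0.27, [210, 253, 218, 276])]
compressor [(0.96, [280, 212, 362, 301]), (0.53, [199, 253, 216, 276]), (0.18, [135, 109, 246, 206])]
tray [(0.83, [177, 227, 245, 293]), (0.32, [279, 210, 365, 300])]
rack [(0.86, [392, 252, 472, 307])]
bin [(0.68, [136, 107, 249, 206])]
driver [(0.87, [276, 160, 395, 181])]
cartridge [(0.75, [427, 166, 549, 196])]
scene [1.055 0.546 0.643] [-0.52 -0.62 -0.59] 502.48960873474266
pliers [(0.78, [270, 143, 282, 186]), (0.74, [318, 177, 344, 207]), (0.61, [418, 330, 451, 353]), (0.49, [252, 316, 451, 480])]
ring [(0.68, [414, 328, 450, 351]), (0.65, [475, 381, 486, 396])]
compressor [(0.87, [284, 205, 371, 303])]
tray [(0.66, [372, 296, 485, 385]), (0.53, [284, 204, 371, 309])]
rack [(0.87, [252, 166, 301, 235]), (0.3, [270, 145, 281, 185])]
bin [(0.93, [251, 319, 451, 480])]
driver [(0.84, [197, 252, 292, 338])]
cartridge [(0.67, [145, 184, 206, 251]), (0.43, [417, 329, 452, 354])]
```

View pics/top0.png

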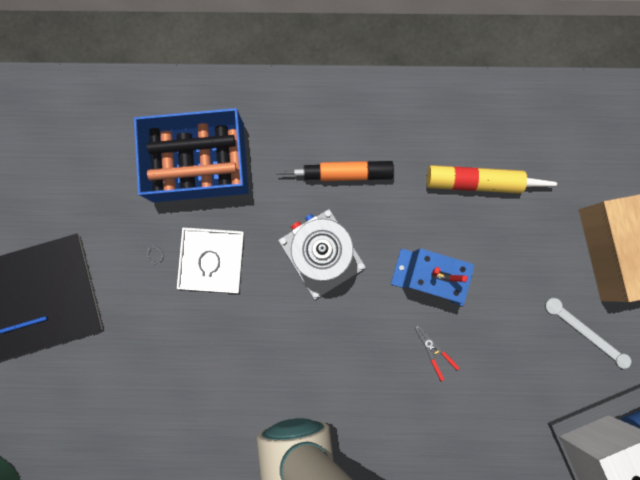

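View pics/scene0.png

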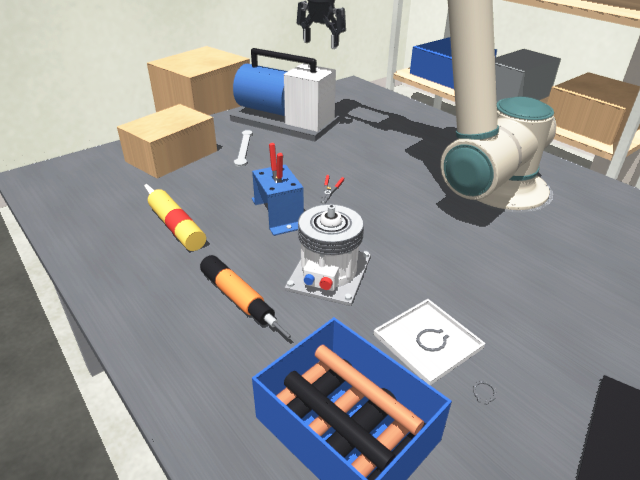

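Top view: the pliers hang in the rack at about (451,275), with small red pliers on the bench at (437,355), which are the look-alike. The ring in the tray is at (208,263), with a smaller, thinner one on the bench at (155,254). The task wants the hanging pliers and the ring in the tray. I'll check both in one enlarged crop.

```bash
python3 - <<'E'
from h import *
im=manip.get_image("top"); c=cam("top")
def crop(x,y,w,h,f): return cv2.resize(im[y:y+h,x:x+w],None,fx=f,fy=f,interpolation=cv2.INTER_CUBIC)
a=crop(140,225,110,70,7)[:, :400*2][:, :770]; 
a=cv2.resize(a,(471,300)); b=cv2.resize(crop(385,235,90,70,6),(386-60,300)); d=cv2.resize(crop(280,205,90,100,6),(326,300)); e=cv2.resize(crop(400,310,90,80,5),(471,300))
save('crop1.png',np.vstack([np.hstack([a,b]),np.hstack([e,d])]))
for n,uv,z in [("ring",(208,263),.0045),("small",(155,254),.002),("nose",(322,248),.157),("rack",(437,275),.09),("pl",(451,275),.16),("tray",(210,261),.003)]:
    print(n,np.round(ray("top",uv,z,c),4))
# nose: shaft stub / rings circles
g=cv2.cvtColor(im,cv2.COLOR_RGB2GRAY)
print(cv2.HoughCircles(cv2.resize(g[205:305,275:370],None,fx=4,fy=4,interpolation=cv2.INTER_CUBIC),cv2.HOUGH_GRADIENT,1,5,param1=120,param2=40,minRadius=15,maxRadius=150))
E
```

```text
ring [0.5349 0.2248 0.0045]
small [0.5529 0.3403 0.002 ]
nose [ 0.5577 -0.0187  0.157 ]
rack [ 0.513  -0.2451  0.09  ]
pl [ 0.511  -0.2547  0.16  ]
tray [0.5394 0.2209 0.003 ]
[[[188.5 180.5 120.7]
  [184.5 175.5  75.4]
  [190.5 174.5  68.1]
  [180.5 181.5  71.9]
  [187.5 185.5  72. ]
  [198.5 183.5  68.3]
  [179.5 168.5  67.4]
  [191.5 165.5  67.1]
  [176.5 173.5  67.7]
  [196.5 169.5  67.9]
  [183.5 189.5  68.1]
  [200.5 176.5  67.5]
  [189.5 190.5  68.2]
  [191.5 160.5  61.9]
  [170.5 174.5  61.5]
  [197.5 161.5  60.6]
  [167.5 183.5  58.9]
  [178.5 163.5  63.2]
  [203.5 167.5  60.6]
  [173.5 186.5  54.9]
  [178.5 188.5  69.6]
  [192.5 183.5  57.7]
  [186.5 160.5  62.2]
  [206.5 192.5  48.9]
  [188.5 154.5  57.7]
  [167.5 195.5  53.1]
  [199.5 195.5  59.3]
  [210.5 178.5  58.5]
  [192.5 198.5  58.9]
  [208.5 186.5  57.7]
  [178.5 155.5  55.5]
  [202.5 187.5  55.3]
  [183.5 155.5  56.9]
  [170.5 163.5  57.4]
  [206.5 173.5  60.6]
  [166.5 158.5  51.1]
  [197.5 200.5  47.7]
  [178.5 194.5  44.9]
  [196.5 206.5  50.8]
  [213.5 195.5  49.4]
  [208.5 162.5  46.6]
  [165.5 171.5  56.4]

[... 291 characters left out ...]
7.5 152.5  45.8]
  [212.5 152.5  44.9]
  [204.5 158.5  46.3]
  [215.5 169.5  51.3]
  [206.5 203.5  48.5]
  [180.5 148.5  49.9]
  [163.5 198.5  48.2]
  [192.5 203.5  47. ]
  [164.5 176.5  58.6]
  [218.5 165.5  46.6]
  [187.5 195.5  38.3]
  [173.5 152.5  50.1]
  [181.5 207.5  49. ]
  [183.5 142.5  43.8]
  [157.5 163.5  45.6]
  [165.5 203.5  45.2]
  [200.5 209.5  38.6]
  [215.5 158.5  45.5]
  [158.5 176.5  43.3]
  [218.5 188.5  40.2]
  [191.5 140.5  42.7]
  [210.5 157.5  41.3]
  [194.5 190.5  41.6]
  [210.5 143.5  38.6]
  [174.5 201.5  37.2]
  [212.5 200.5  31.6]
  [158.5 192.5  39.9]
  [154.5 155.5  32.1]
  [194.5 218.5  38.6]
  [204.5 198.5  37.7]
  [170.5 204.5  32.5]
  [221.5 202.5  31. ]]]
```

View pics/crop1.png

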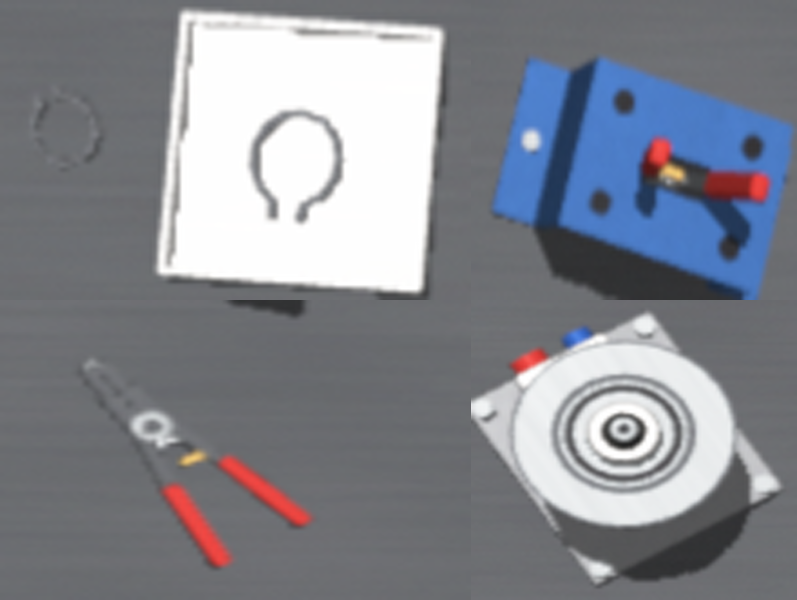

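Confirmed: the thick ring, about 54 mm across, lies in the tray with its gap towards the robot. The hanging pliers are the longer pair; the lying pair is about 120 mm. I'm moving over the rack now.

```bash
cat >> h.py <<'E'
def go(P,yaw,rows=None):
    "tool pointing down, tool x at world angle yaw (deg, modulo 180); prints tool-frame shift and rotvec"
    s=manip.get_state(); q=s["ee_rot"]; Rt=R.from_quat([q[1],q[2],q[3],q[0]])
    best=None
    for a in(yaw,yaw+180):
        x=np.array([np.cos(np.radians(a)),np.sin(np.radians(a)),0]); z=np.array([0,0,-1.]); 
        T=R.from_matrix(np.c_[x,np.cross(z,x),z]); rv=np.degrees((Rt.inv()*T).as_rotvec())
        if best is None or np.linalg.norm(rv)<np.linalg.norm(best): best=rv
    d=Rt.inv().apply(np.array(P)-s["position"])
    print("clock",round(s["clock"],2),"pos",np.round(s["position"],4),"w",round(s["width"],4),"F",np.round(s["contact_force"],1),"yaw",round(np.degrees(np.arctan2(*Rt.as_matrix()[1::-1,0])),2),"q6",round(s["qpos"][5],2))
    print("shift mm",np.round(d*1000,1),"rot",np.round(best,2))
E
python3 -c "
from h import *
c=cam('top'); a=ray('top',(436.4,270.4),.165,c); b=ray('top',(464.8,278.4),.165,c); print(a,b,(a+b)/2,np.linalg.norm(a-b),np.degrees(np.arctan2(*(a-b)[1::-1])))
m=(a+b)/2; go([m[0],m[1],.27],74.3)
K,Rm,t=cam('wrist'); print(-Rm.T@t,Rm[2],K[0,0])"
```

```text
[ 0.51886219 -0.22706786  0.165     ] [ 0.50504674 -0.27834565  0.165     ] [ 0.51195446 -0.25270675  0.165     ] 0.053106300511188254 74.9212124311854
clock 0.95 pos [ 0.1449 -0.5565  0.2563] w 0.0853 F [-0.1 -0.2 -0.2] yaw -75.4 q6 -0.12
shift mm [-201.4 -431.8  -13.7] rot [ 0.00e+00 -1.00e-02  3.03e+01]
[ 0.21102503 -0.53984123  0.37417957] [-0.25942038 -0.06809232 -0.96336104] 400.41375828125996
```

send_rows(plan=[{"linear": [-0.0168, -0.036, -0.001], "delta_rot": [0, 0, 0], "fingers": 0.085}, {"linear": [-0.0168, -0.036, -0.001], "delta_rot": [0, 0, 0], "fingers": 0.085}, {"linear": [-0.0168, -0.036, -0.001], "delta_rot": [0, 0, 0], "fingers": 0.085}, {"linear": [-0.0168, -0.036, -0.001], "delta_rot": [0, 0, 0], "fingers": 0.085}, {"linear": [-0.0168, -0.036, -0.001], "delta_rot": [0, 0, 0], "fingers": 0.085}, {"linear": [-0.0168, -0.036, -0.001], "delta_rot": [0, 0, 0], "fingers": 0.085}, {"linear": [-0.0168, -0.036, -0.001], "delta_rot": [0, 0, 0], "fingers": 0.085}, {"linear": [-0.0168, -0.036, -0.001], "delta_rot": [0, 0, 0], "fingers": 0.085}, {"linear": [-0.0168, -0.036, -0.001], "delta_rot": [0, 0, 0], "fingers": 0.085}, {"linear": [-0.0168, -0.036, -0.001], "delta_rot": [0, 0, 0], "fingers": 0.085}, {"linear": [0, 0, -0.001], "delta_rot": [0, 0, 7], "fingers": 0.085}, {"linear": [0, 0, -0.001], "delta_rot": [0, 0, 7], "fingers": 0.085}])

```text
clock: 1.95
position: [0.4647, -0.2951, 0.267]
ee_rot: [-0.0, -0.706, 0.708, -0.003]
contact_force: [-1.2, -0.4, 0.5]
width: 0.0851
```

```bash
python3 - <<'E'
from h import *
go([.512,-.2527,.27],74.9); print(manip.get_state()["position"])
save('wrist1.png',manip.get_image('wrist'))
E
```

```text
clock 1.95 pos [ 0.4647 -0.2951  0.267 ] w 0.0851 F [-1.2 -0.4  0.5] yaw -90.2 q6 0.88
shift mm [-42.6 -47.1  -3. ] rot [-0.21 -0.23 14.9 ]
[ 0.46472583 -0.29514831  0.26699961]
```

View pics/wrist1.png

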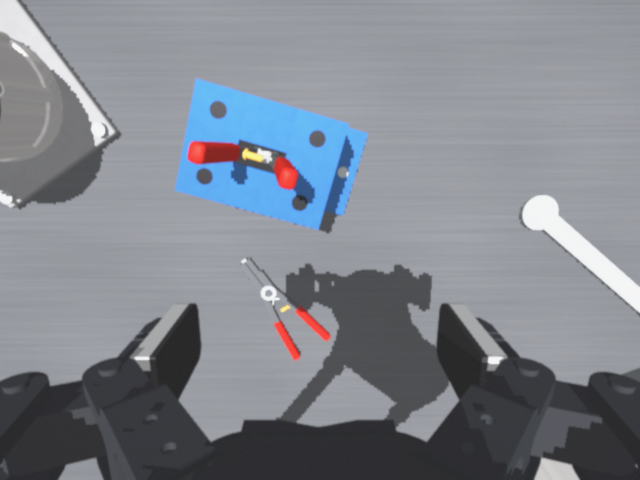

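The wrist view shows the handle tops at (197,152) and (287,177) above the rack slot.

```bash
python3 - <<'E'
from h import *
c=cam('wrist'); a=ray('',(197,152),.165,c); b=ray('',(287,177),.165,c); m=(a+b)/2
print(a,b,m,np.linalg.norm(a-b),np.degrees(np.arctan2(*(a-b)[1::-1])))
# rack top corners for slot centre/yaw
p=[ray('',u,.09,c) for u in((196,79),(347,123),(320,229),(176,191))]; p=np.array(p); print(p.mean(0),[np.linalg.norm(p[i]-p[i-1]) for i in range(4)],np.degrees(np.arctan2(*(p[0]-p[1])[1::-1])))
go([m[0],m[1],.23],74.9)
E
```

```text
[ 0.52274756 -0.23115709  0.165     ] [ 0.50901272 -0.27911618  0.165     ] [ 0.51588014 -0.25513663  0.165     ] 0.049887068176999325 74.01899458675913
[ 0.51493546 -0.25465147  0.09      ] [np.float64(0.08000882213850848), np.float64(0.10839766621899427), np.float64(0.07945229524496475), np.float64(0.11024400171335388)] 74.02188718042363
clock 2.0 pos [ 0.4651 -0.295   0.2672] w 0.0848 F [0.9 0.4 0.8] yaw -90.47 q6 0.89
shift mm [-40.4 -50.3  37.3] rot [-0.29 -0.16 14.63]
```

send_rows(plan=[{"linear": [-0.02, -0.025, 0.0], "delta_rot": [-0.15, -0.1, 0], "fingers": 0.085}, {"linear": [-0.02, -0.025, 0.0], "delta_rot": [-0.15, -0.1, 0], "fingers": 0.085}, {"linear": [0, 0, 0.01], "delta_rot": [0, 0, 5], "fingers": 0.085}, {"linear": [0, 0, 0.01], "delta_rot": [0, 0, 5], "fingers": 0.085}, {"linear": [0, 0, 0.01], "delta_rot": [0, 0, 5.5], "fingers": 0.085}, {"linear": [0, 0, 0], "delta_rot": [0, 0, 0], "fingers": 0.085}])

```text
clock: 2.5
position: [0.5179, -0.2551, 0.2372]
ee_rot: [-0.0, -0.603, 0.798, -0.002]
contact_force: [0.1, 0.1, 0.8]
width: 0.0851
```

```bash
python3 - <<'E'
from h import *
go([.5154,-.2549,.14],74)
E
```

```text
clock 2.5 pos [ 0.5179 -0.2551  0.2372] w 0.0851 F [0.1 0.1 0.8] yaw -105.88 q6 1.27
shift mm [ 0.2  2.6 97.2] rot [-0.12 -0.14  0.12]
```

send_rows(plan=[{"linear": [0, 0.0026, 0.02], "delta_rot": [-0.12, -0.14, 0], "fingers": 0.085}, {"linear": [0, 0, 0.02], "delta_rot": [0, 0, 0], "fingers": 0.085}, {"linear": [0, 0, 0.02], "delta_rot": [0, 0, 0], "fingers": 0.085}, {"linear": [0, 0, 0.02], "delta_rot": [0, 0, 0], "fingers": 0.085}, {"linear": [0, 0, 0.017], "delta_rot": [0, 0, 0], "fingers": 0.085}, {"linear": [0, 0, 0], "delta_rot": [0, 0, 0], "fingers": 0.085}])

```text
clock: 3.0
position: [0.5158, -0.2587, 0.1409]
ee_rot: [0.001, -0.612, 0.791, -0.004]
contact_force: [-1.7, 1.0, 0.1]
width: 0.0849
```

```bash
python3 - <<'E'
from h import *
go([.5154,-.2549,.14],74); save('wrist2.png',manip.get_image('wrist'))
E
```

```text
clock 3.0 pos [ 0.5158 -0.2587  0.1409] w 0.0849 F [-1.7  1.   0.1] yaw -104.57 q6 1.24
shift mm [-3.6  1.4  0.9] rot [-0.4  -0.2   1.44]
```

View pics/wrist2.png

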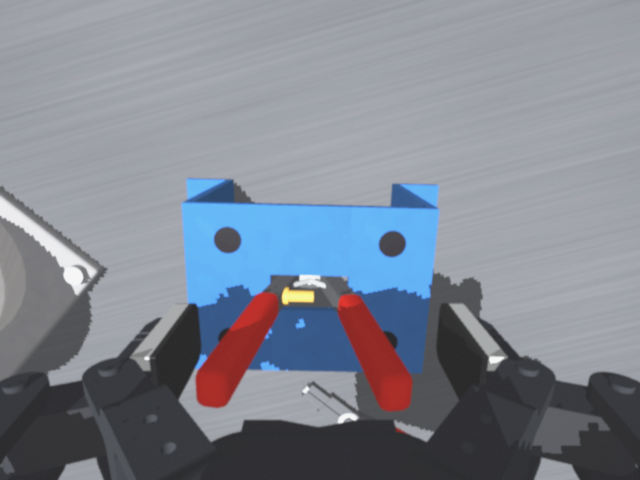

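```bash
python3 - <<'E'
from h import *
c=cam('wrist'); a=ray('',(214,388),.165,c); b=ray('',(395,390),.165,c); m=(a+b)/2
print(m,np.linalg.norm(a-b),np.degrees(np.arctan2(*(a-b)[1::-1])))
p=np.array([ray('',u,.09,c) for u in((272,276),(347,276),(345,306),(270,305))]); print(p.mean(0))
go([m[0],m[1],.14],74)
E
```

```text
[ 0.51695179 -0.25576611  0.165     ] 0.049796553317732854 74.49635679647267
[ 0.51552971 -0.25501827  0.09      ]
clock 3.05 pos [ 0.5166 -0.2593  0.1424] w 0.0847 F [-0.7 -0.1  1.4] yaw -104.6 q6 1.24
shift mm [-3.5  0.6  2.4] rot [-0.53 -0.25  1.4 ]
```

send_rows(force=20, plan=[{"linear": [-0.0035, 0.001, 0.001], "delta_rot": [-0.4, -0.2, 0.8], "fingers": 0.07}, {"linear": [0, 0, 0], "delta_rot": [0, 0, 0], "fingers": 0.06}, {"linear": [0, 0, 0], "delta_rot": [0, 0, 0], "fingers": 0.056}, {"linear": [0, 0, 0], "delta_rot": [0, 0, 0], "fingers": 0.054}, {"linear": [0, 0, 0], "delta_rot": [0, 0, 0], "fingers": 0.052}, {"linear": [0, 0, 0], "delta_rot": [0, 0, 0], "fingers": 0.052}, {"linear": [0, 0, 0], "delta_rot": [0, 0, 0], "fingers": 0.052}])

```text
clock: 3.63
position: [0.519, -0.2577, 0.1474]
ee_rot: [0.002, -0.607, 0.794, -0.005]
contact_force: [-0.1, 0.1, -1.0]
width: 0.0521
```

```bash
python3 - <<'E'
from h import *
go([.5159,-.2552,.14],74.2)
E
```

```text
clock 3.63 pos [ 0.519  -0.2577  0.1474] w 0.0521 F [-0.1  0.1 -1. ] yaw -105.2 q6 1.26
shift mm [-1.6  3.7  7.4] rot [-0.61 -0.2   0.6 ]
```

send_rows(force=20, plan=[{"linear": [0, 0, 0], "delta_rot": [0, 0, 0], "fingers": 0.06}, {"linear": [-0.0016, 0.0035, 0.004], "delta_rot": [-0.6, -0.2, 0.6], "fingers": 0.06}, {"linear": [0, 0, 0.004], "delta_rot": [0, 0, 0], "fingers": 0.06}, {"linear": [0, 0, 0.001], "delta_rot": [0, 0, 0], "fingers": 0.054}, {"linear": [0, 0, 0], "delta_rot": [0, 0, 0], "fingers": 0.052}])

```text
clock: 4.05
position: [0.5169, -0.256, 0.1395]
ee_rot: [0.0, -0.603, 0.798, -0.002]
contact_force: [0.2, -1.5, -1.5]
width: 0.0521
```

```bash
python3 - <<'E'
from h import *
go([.5159,-.2552,.14],74.2)
E
```

```text
clock 4.05 pos [ 0.5169 -0.256   0.1395] w 0.0521 F [ 0.2 -1.5 -1.5] yaw -105.85 q6 1.27
shift mm [-0.5  1.2 -0.5] rot [-0.19 -0.09 -0.05]
```

send_rows(force=20, plan=[{"linear": [0, 0.001, 0], "delta_rot": [0, 0, 0], "fingers": 0.0505}, {"linear": [0, 0, 0.0], "delta_rot": [0, 0, 0], "fingers": 0.0505}, {"linear": [0, 0, -0.005], "delta_rot": [0, 0, 0], "fingers": 0.0505}, {"linear": [0, 0, -0.01], "delta_rot": [0, 0, 0], "fingers": 0.0505}, {"linear": [0, 0, -0.01], "delta_rot": [0, 0, 0], "fingers": 0.0505}])

```text
clock: 4.47
position: [0.5135, -0.2542, 0.1623]
ee_rot: [-0.001, -0.603, 0.798, 0.002]
contact_force: [1.3, 0.1, -1.5]
width: 0.0503
```

```bash
python3 - <<'E'
from h import *
go([.5159,-.2552,.26],74.2);save('wrist3.png',manip.get_image('wrist'))
E
```

```text
clock 4.47 pos [ 0.5135 -0.2542  0.1623] w 0.0503 F [ 1.3  0.1 -1.5] yaw -105.86 q6 1.27
shift mm [  0.2  -2.1 -97.7] rot [ 0.3   0.08 -0.06]
```

View pics/wrist3.png

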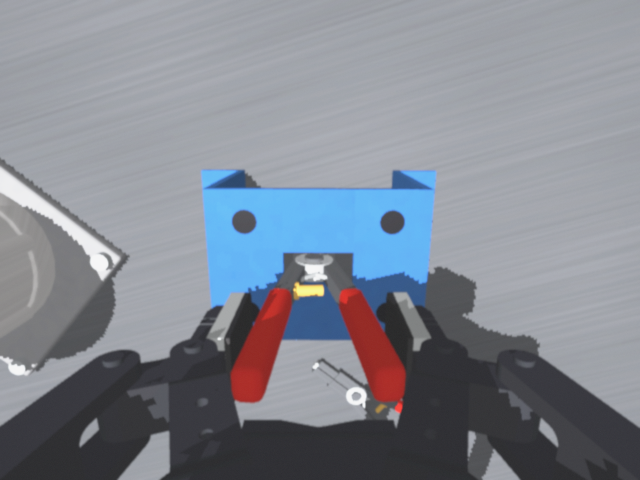

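send_rows(force=20, plan=[{"linear": [0, -0.002, -0.018], "delta_rot": [0.3, 0.08, 0], "fingers": 0.0505}, {"linear": [0, 0, -0.018], "delta_rot": [0, 0, 0], "fingers": 0.0505}, {"linear": [0, 0, -0.018], "delta_rot": [0, 0, 0], "fingers": 0.0505}])

```text
clock: 4.77
position: [0.5151, -0.2541, 0.2194]
ee_rot: [0.0, -0.603, 0.798, 0.001]
contact_force: [-1.1, -0.8, -1.3]
width: 0.0506
```

```bash
python3 - <<'E'
from h import *
go([.5159,-.2552,.32],74.2)
E
```

```text
clock 4.77 pos [ 0.5151 -0.2541  0.2194] w 0.0506 F [-1.1 -0.8 -1.3] yaw -105.86 q6 1.27
shift mm [   0.7   -1.  -100.6] rot [ 0.04  0.04 -0.06]
```

send_rows(force=20, plan=[{"linear": [0.0005, -0.001, -0.02], "delta_rot": [0, 0, 0], "fingers": 0.0505}, {"linear": [0, 0, -0.025], "delta_rot": [0, 0, 0], "fingers": 0.0505}, {"linear": [0, 0, -0.03], "delta_rot": [0, 0, 0], "fingers": 0.0505}, {"linear": [0, 0, -0.025], "delta_rot": [0, 0, 0], "fingers": 0.0505}])

```text
clock: 5.1
position: [0.5146, -0.2537, 0.3249]
ee_rot: [0.0, -0.603, 0.798, 0.001]
contact_force: [0.1, -0.1, -0.4]
width: 0.0505
```

```bash
python3 - <<'E'
from h import *
go([.512,.222,.32],81)
im=manip.get_image('scene'); s=manip.get_state(); P=np.array(s["position"])
print([proj('scene',P+[0,0,-z]).round(1) for z in(0.006,.131)])
print([(round(d["p"],2),d["extent"]) for n in("pliers","pliers_tips") for d in manip.find_in(n,"scene")[:2]])
save('scene_s.png',im)
u=proj('scene',P+[0,0,-.07]).astype(int); x0,y0=max(u[0]-50,0),max(u[1]-60,0)
save('scene3.png',cv2.resize(im[y0:y0+110,x0:x0+100],None,fx=5.4,fy=5.4,interpolation=cv2.INTER_CUBIC)); print(x0,y0)
E
```

```text
clock 5.1 pos [ 0.5146 -0.2537  0.3249] w 0.0505 F [ 0.1 -0.1 -0.4] yaw -105.85 q6 1.27
shift mm [-456.9  132.4    5.9] rot [ 0.12  0.11 -6.85]
[array([269.8,  71.5]), array([272.7, 132. ])]
[(0.74, [317.9, 177.9, 343.4, 205.6]), (0.95, [269.5, 84.1, 281.3, 139.4]), (0.58, [324.1, 175.1, 343.0, 204.7])]
221 43
```

View pics/scene3.png

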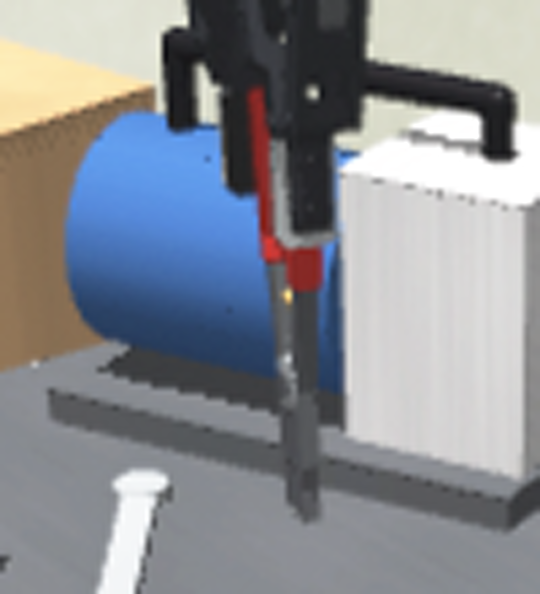

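send_rows(plan=[{"linear": [-0.015, 0.009, 0], "delta_rot": [0, 0, 0], "fingers": 0.0505}, {"linear": [-0.027, 0.0155, 0], "delta_rot": [0, 0, 0], "fingers": 0.0505}, {"linear": [-0.027, 0.0155, 0], "delta_rot": [0, 0, 0], "fingers": 0.0505}, {"linear": [-0.027, 0.0155, 0], "delta_rot": [0, 0, 0], "fingers": 0.0505}, {"linear": [-0.027, 0.0155, 0], "delta_rot": [0, 0, 0], "fingers": 0.0505}, {"linear": [-0.027, 0.0155, 0], "delta_rot": [0, 0, 0], "fingers": 0.0505}, {"linear": [-0.027, 0.0155, 0], "delta_rot": [0, 0, 0], "fingers": 0.0505}, {"linear": [-0.027, 0.0155, 0], "delta_rot": [0, 0, 0], "fingers": 0.0505}, {"linear": [-0.027, 0.001, 0], "delta_rot": [0, 0, 0], "fingers": 0.0505}, {"linear": [-0.027, 0.001, 0], "delta_rot": [0, 0, 0], "fingers": 0.0505}, {"linear": [-0.027, 0.001, 0], "delta_rot": [0, 0, 0], "fingers": 0.0505}, {"linear": [-0.015, 0, 0], "delta_rot": [0, 0, -3], "fingers": 0.0505}])

```text
clock: 6.25
position: [0.4625, 0.087, 0.3091]
ee_rot: [-0.009, -0.621, 0.784, 0.015]
contact_force: [-0.3, -0.6, -1.7]
width: 0.0506
```

```bash
python3 - <<'E'
from h import *
go([.512,.222,.30],81)
E
```

```text
clock 6.25 pos [0.4625 0.087  0.3091] w 0.0506 F [-0.3 -0.6 -1.7] yaw -103.21 q6 1.83
shift mm [-142.7  -17.6    9.3] rot [ 1.94  0.37 -4.2 ]
```

send_rows(plan=[{"linear": [-0.027, -0.0035, 0], "delta_rot": [1.0, 0.2, 0], "fingers": 0.0505}, {"linear": [-0.027, -0.0035, 0], "delta_rot": [0.9, 0.2, 0], "fingers": 0.0505}, {"linear": [-0.027, -0.0035, 0], "delta_rot": [0, 0, 0], "fingers": 0.0505}, {"linear": [-0.027, -0.0035, 0], "delta_rot": [0, 0, 0], "fingers": 0.0505}, {"linear": [-0.02, -0.0035, 0.01], "delta_rot": [0, 0, 0], "fingers": 0.0505}, {"linear": [-0.007, 0, 0.015], "delta_rot": [0, 0, -2], "fingers": 0.0505}, {"linear": [0, 0, 0.015], "delta_rot": [0, 0, -2], "fingers": 0.0505}])

```text
clock: 6.83
position: [0.5002, 0.2285, 0.26]
ee_rot: [-0.006, -0.652, 0.758, 0.005]
contact_force: [0.1, 0.1, -0.0]
width: 0.0504
```

```bash
python3 - <<'E'
from h import *
go([.513,.225,.24],81); im=manip.get_image('wrist'); save('wrist4.png',im)
s=manip.get_state();q=s["ee_rot"];Rt=R.from_quat([q[1],q[2],q[3],q[0]])
for z in(.006,.131,.145): print(proj('wrist',np.array(s["position"])+Rt.apply([0,0,z])))
for n in("ring","pliers"): print([(round(d["p"],2),np.round(d["extent"])) for d in manip.find_in(n,"wrist")[:3]])
E
```

```text
clock 6.83 pos [0.5002 0.2285 0.26  ] w 0.0504 F [ 0.1  0.1 -0. ] yaw -98.54 q6 2.02
shift mm [  1.5 -13.5  19.8] rot [ 0.87 -0.13  0.46]
[316.92397026 336.02031083]
[317.48154722 239.70364191]
[317.51319925 234.23602302]
[(0.94, array([291., 129., 344., 194.])), (0.58, array([167., 140., 211., 182.]))]
[(0.69, array([234., 239., 406., 403.]))]
```

View pics/wrist4.png

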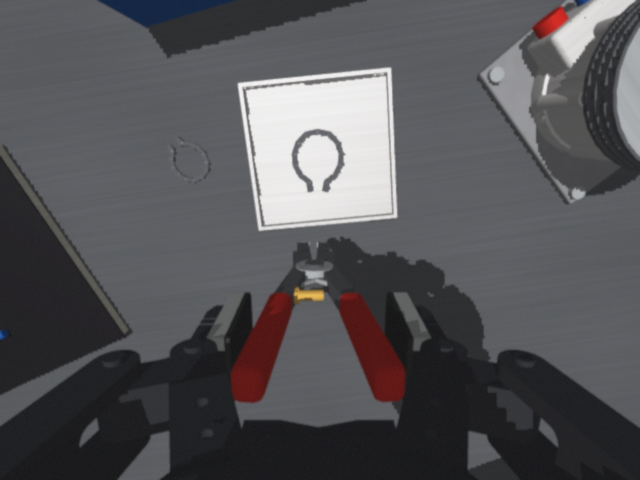

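```bash
python3 - <<'E'
from h import *
im=cv2.imread('pics/wrist4.png'); cv2.imwrite('pics/crop4.png',np.hstack([cv2.resize(im[125:200,280:355],(450,450),interpolation=cv2.INTER_NEAREST),cv2.resize(im[232:302,290:340],(321,450),interpolation=cv2.INTER_NEAREST)]))
E
```

```text
(no output)
```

View pics/crop4.png

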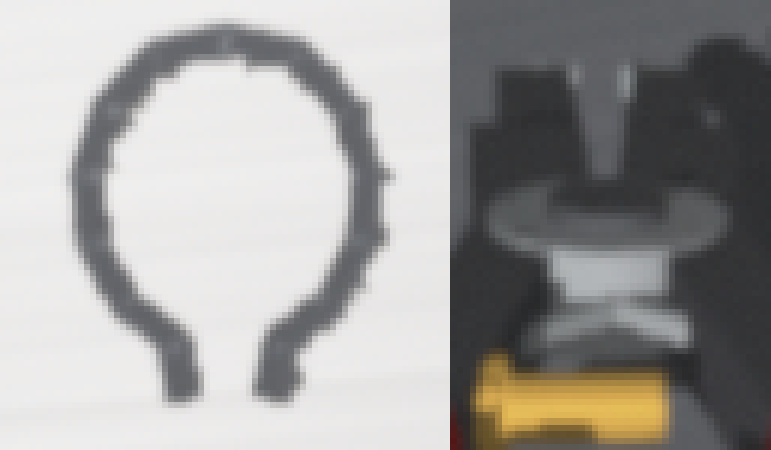

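The wrist view puts the ring gap at (318,189), in line with the tool plane at column 317. The jaws end at row 242 and show a slight V, so the tips are partly spread. The jaws also look tilted by a few degrees. I'll relax the grip step by step.

send_rows(plan=[{"linear": [0, -0.006, 0], "delta_rot": [0.8, -0.1, 0.2], "fingers": 0.052}, {"linear": [0, 0, 0], "delta_rot": [0, 0, 0], "fingers": 0.053}])

```text
clock: 7.15
position: [0.5048, 0.2247, 0.26]
ee_rot: [-0.003, -0.649, 0.761, -0.0]
contact_force: [1.1, 0.1, -0.9]
width: 0.0531
```

```bash
cat > prof.py <<'E'
from h import *
go([.513,.225,.24],81); im=manip.get_image('wrist'); save('w5.png',im)
g=cv2.cvtColor(im,cv2.COLOR_RGB2GRAY)
for r in range(236,262,2): print(r,g[r,296:338])
E
python3 prof.py
```

```text
clock 7.15 pos [0.5048 0.2247 0.26  ] w 0.0531 F [ 1.1  0.1 -0.9] yaw -99.09 q6 2.02
shift mm [-1.7 -8.1 20. ] rot [ 0.19 -0.23 -0.09]
236 [114 103  78  59  56  55  56  56  55  56  55  55  58  78 101  99  96  96
 100 116 130  99  65  56  56  55  55  56  56  55  55  54  53  51  49  48
  48  48  48  48  52  63]
238 [ 95  88  70  56  56  56  55  54  55  56  55  56  55  61  77  92  95  97
 100 116 129  96  64  55  55  56  55  57  56  56  54  55  54  51  50  49
  46  48  49  48  48  48]
240 [ 96  87  68  57  56  54  55  55  53  57  57  56  56  59  73  90  94  95
  98 111 121  85  58  55  55  52  53  56  55  55  56  56  56  52  50  48
  49  48  49  47  49  50]
242 [82 75 62 56 56 55 56 55 56 56 55 56 54 56 67 87 96 96 96 96 86 63 50 49
 50 51 49 53 54 53 56 57 59 63 53 51 51 51 49 49 48 49]
244 [59 57 55 56 54 55 56 56 56 56 55 54 55 57 65 79 91 94 94 91 77 62 55 54
 55 56 54 56 57 55 55 56 56 56 55 52 55 55 53 49 50 48]
246 [55 56 55 57 56 56 54 55 56 55 55 55 54 55 60 74 92 97 95 92 76 62 56 56
 56 56 56 55 56 56 55 56 57 54 55 54 55 55 53 49 49 50]
248 [56 55 57 56 55 55 56 57 55 55 56 
[... 192 characters left out ...]
6 56 55 55 54 54 55 57 62 65 53 48]
252 [56 55 55 56 57 58 60 62 66 69 69 68 68 65 65 64 73 80 81 78 67 60 57 57
 58 57 56 52 53 54 58 57 55 55 54 55 55 58 68 75 59 50]
254 [56 61 66 71 78 84 88 92 90 82 70 65 61 59 57 57 56 56 58 57 56 57 56 55
 56 57 61 68 77 87 87 83 78 74 65 60 57 56 59 64 54 49]
256 [75 85 91 92 93 95 94 95 88 75 63 58 58 57 56 56 55 55 54 55 54 55 55 56
 56 57 57 68 83 93 96 97 96 96 94 87 72 61 54 49 50 50]
258 [92 96 95 95 94 94 93 91 89 83 76 79 78 80 78 77 73 70 71 71 70 71 72 70
 68 67 65 73 88 94 96 96 96 98 99 98 91 76 58 51 49 50]
260 [89 99 98 97 95 95 96 95 95 95 92 92 92 94 95 96 96 94 94 95 93 93 89 86
 85 85 87 91 96 96 97 96 96 98 98 99 90 71 57 54 52 50]
```

send_rows(plan=[{"linear": [0, 0, 0], "delta_rot": [0.1, -0.1, 0], "fingers": 0.0545}, {"linear": [0, 0, 0], "delta_rot": [0, 0, 0], "fingers": 0.0545}])

```text
clock: 7.37
position: [0.5049, 0.2241, 0.2619]
ee_rot: [-0.0, -0.648, 0.762, -0.0]
contact_force: [0.7, 0.2, -1.3]
width: 0.0547
```

```bash
sed -i 's/range(236,262,2)/range(224,262,3)/' prof.py; python3 prof.py
```

```text
clock 7.37 pos [0.5049 0.2241 0.2619] w 0.0547 F [ 0.7  0.2 -1.3] yaw -99.2 q6 2.02
shift mm [-2.2 -7.8 21.9] rot [-0.01 -0.04 -0.2 ]
224 [233 232 232 232 232 232 232 231 231 231 231 231 230 230 230 230 230 230
 229 230 229 229 230 229 229 229 229 229 229 229 229 229 229 229 229 229
 229 228 229 229 229 228]
227 [231 231 231 231 231 231 230 230 231 231 231 231 231 229 229 229 228 228
 227 228 227 226 224 220 218 215 213 212 207 204 200 194 184 177 173 171
 170 165 160 156 156 156]
230 [207 203 202 197 187 183 176 174 172 168 163 159 157 156 154 156 163 170
 169 170 171 179 184 193 196 200 204 208 210 212 216 220 223 225 224 225
 224 224 223 223 224 224]
233 [213 217 217 220 220 220 221 221 219 212 200 194 192 196 210 219 215 210
 204 204 205 201 196 192 190 183 170 162 156 152 150 140 135 128 123 121
 112 104  98  95  95 100]
236 [143 137 118  90  79  79  78  78  75  68  62  60  62  76 104 121 106  99
 107 130 140  95  61  58  59  59  59  59  60  59  57  63  74  79  61  51
  50  48  49  49  48  51]
239 [ 95  93  87  65  55  57  56  56  55  54  55  54  55  61  79 104 100  98
 105 121 
[... 363 characters left out ...]
6 56 57 60 58 54 56 53 51 50 48 48]
248 [55 56 55 55 55 56 56 56 56 55 55 54 54 56 56 66 84 95 97 90 72 59 55 55
 57 55 54 55 56 56 55 56 55 53 54 54 55 54 52 49 49 47]
251 [56 56 56 55 56 54 55 55 56 54 57 56 54 54 57 63 77 92 97 90 70 56 56 54
 54 55 53 49 49 52 54 56 56 56 54 54 55 55 61 65 54 50]
254 [55 57 56 59 60 63 67 70 73 77 75 69 66 61 56 58 59 64 67 64 59 58 56 53
 53 55 56 61 68 70 65 62 58 56 52 53 56 58 68 84 90 88]
257 [71 82 88 90 92 94 95 94 89 73 61 57 56 56 55 53 52 54 55 56 55 55 55 56
 54 55 58 67 84 93 95 94 95 93 89 81 70 61 54 53 60 74]
260 [91 94 93 93 94 95 94 95 93 86 85 85 87 88 87 87 85 85 84 84 83 83 80 78
 76 73 72 77 87 90 93 95 95 98 98 99 95 83 64 55 49 49]
```

send_rows(plan=[{"linear": [0, 0, 0.008], "delta_rot": [0, 0, 0], "fingers": 0.0555}, {"linear": [0, 0, 0.008], "delta_rot": [0, 0, 0], "fingers": 0.0565}])

```text
clock: 7.58
position: [0.5064, 0.2241, 0.2477]
ee_rot: [0.002, -0.648, 0.762, -0.001]
contact_force: [-0.7, 0.1, -1.5]
width: 0.0567
```

```bash
sed -i 's/range(224,262,3)/range(234,262,3)/' prof.py; python3 prof.py
```

```text
clock 7.58 pos [0.5064 0.2241 0.2477] w 0.0567 F [-0.7  0.1 -1.5] yaw -99.25 q6 2.02
shift mm [-2.  -6.3  7.8] rot [-0.31  0.1  -0.25]
234 [230 230 230 230 230 230 230 230 230 229 229 228 228 228 227 227 227 226
 224 218 214 213 213 211 207 204 199 194 183 176 170 169 166 162 158 154
 153 153 151 148 138 135]
237 [181 173 170 165 153 146 140 138 135 129 124 118 115 110 106 121 147 164
 166 143 118 105 104 107 119 148 169 178 184 184 176 161 128 117 118 118
 124 150 193 214 195 136]
240 [219 222 222 200 120  60  57  56  55  57  55  56  55  56  74 120 173 195
 194 163 107  65  56  56  55  56  58  58  57  57  56  56  61  60  57  55
  55  54  55  55  51  50]
243 [141 137 132 113  76  56  54  55  54  56  55  55  55  55  56  71  90  95
  97  95  81  62  56  57  53  53  56  57  56  55  55  60  65  53  49  49
  47  47  49  49  50  49]
246 [88 88 86 75 63 56 53 52 51 51 53 53 53 50 52 59 78 91 91 80 65 58 55 54
 54 53 54 54 55 57 55 60 62 54 50 49 48 49 47 48 49 48]
249 [55 55 56 56 56 55 54 55 56 55 56 52 52 53 56 60 77 91 94 86 68 56 55 56
 55 56 55 55 54 55 54 55 53 54 53 53 55 51 50 49 47 47]
252 [56 56 56 55 55 56 55 55 55 55 55 54 53 54 55 58 71 89 92 85 65 55 55 55
 56 54 56 54 55 56 57 56 55 55 54 55 54 55 52 49 49 48]
255 [56 55 56 55 55 53 53 55 55 56 57 57 56 54 55 56 67 84 91 84 64 51 51 52
 52 52 50 49 47 50 54 56 54 55 54 53 55 55 56 56 52 51]
258 [58 59 63 68 75 78 83 86 88 83 75 67 59 57 55 54 54 55 54 55 55 55 56 55
 54 55 62 70 83 82 76 74 74 72 65 59 57 56 63 78 86 75]
261 [81 90 91 92 91 94 93 93 88 73 69 68 69 63 62 61 56 54 51 50 54 55 59 60
 60 60 61 62 72 81 85 90 93 94 96 95 87 73 59 55 56 56]
```

send_rows(plan=[{"linear": [0, 0, 0], "delta_rot": [-0.2, 0.1, 0], "fingers": 0.0575}, {"linear": [0, 0, 0], "delta_rot": [0, 0, 0], "fingers": 0.058}])

```text
clock: 7.8
position: [0.5047, 0.2235, 0.2443]
ee_rot: [-0.002, -0.648, 0.762, 0.001]
contact_force: [0.4, -1.4, -0.5]
width: 0.058
```

```bash
python3 prof.py
```

```text
clock 7.8 pos [0.5047 0.2235 0.2443] w 0.058 F [ 0.4 -1.4 -0.5] yaw -99.27 q6 2.02
shift mm [-2.8 -8.   4.3] rot [ 0.22 -0.16 -0.27]
234 [167 162 159 154 154 152 151 151 151 154 158 160 165 167 170 176 183 190
 192 195 199 203 206 208 211 215 219 222 223 223 224 223 223 223 223 224
 224 224 223 223 221 216]
237 [223 224 224 223 222 223 223 224 224 224 223 221 214 209 202 204 202 199
 195 190 189 182 171 164 156 153 149 140 135 128 122 118 115 110 108 106
 103 100  98  97  96  94]
240 [128 124 121 114 110 105 104 105 102 101  98  96  96  96  95  95  96  96
  96  96  96  96  93  95  95  96  95  97  96  95  91  82  73  62  59  57
  57  57  57  56  54  51]
243 [ 96  97  94  92  84  72  69  67  68  69  69  74  72  71  70  87 111 124
 133 133  95  70  66  64  64  66  68  68  68  66  64  55  49  47  48  48
  48  48  48  49  49  48]
246 [ 94  94  93  90  75  59  52  51  52  52  52  52  53  51  55  73  99 109
 121 135  90  54  53  52  52  52  53  52  51  52  54  55  50  47  47  48
  47  48  49  49  48  50]
249 [95 96 94 89 72 58 51 52 51 52 49 48 49 49 54 57 70 84 83 70 57 52 53 51
 52 52 52 53 51 52 54 65 83 83 70 55 50 50 47 49 48 50]
252 [61 60 59 58 55 52 52 51 51 51 51 51 52 53 52 53 67 84 86 71 58 52 52 51
 51 52 52 53 52 51 53 53 56 53 51 52 50 50 48 48 49 48]
255 [53 52 52 52 53 52 52 53 53 52 53 53 52 52 51 55 66 86 92 79 60 52 53 54
 52 52 52 51 52 54 52 53 52 52 52 52 52 51 49 49 48 49]
258 [55 53 53 54 53 52 53 52 51 53 54 52 53 53 53 54 62 78 88 80 59 52 53 51
 53 51 50 52 51 51 53 53 52 51 52 52 53 58 71 75 59 46]
261 [54 53 54 55 58 62 65 69 72 73 69 67 62 58 56 57 57 61 63 59 55 52 53 53
 53 52 53 60 66 68 68 63 58 56 54 53 52 53 51 50 49 49]
```

```bash
python3 - <<'E'
from h import *
im=cv2.imread('pics/w5.png'); sc=manip.get_image('scene')[:,:,::-1]
s=manip.get_state();q=s["ee_rot"];Rt=R.from_quat([q[1],q[2],q[3],q[0]]);P=np.array(s["position"])
for z in(.006,.131): print(z,proj('wrist',P+Rt.apply([0,0,z])),proj('scene',P+Rt.apply([0,0,z])))
u=proj('scene',P+[0,0,-.08]).astype(int); x0,y0=u[0]-40,u[1]-50; print(x0,y0)
A=cv2.resize(im[230:410,225:405],(400,400),interpolation=cv2.INTER_CUBIC); B=cv2.resize(sc[y0:y0+120,x0:x0+80],(400,600),interpolation=cv2.INTER_CUBIC)
C=cv2.resize(im[236:272,290:344],(400,200),interpolation=cv2.INTER_NEAREST)
cv2.imwrite('pics/comp5.png',np.hstack([np.vstack([A,C[:200]]),B]))
E
```

```text
0.006 [316.92303764 336.03580337] [469.7388628  216.81832242]
0.131 [317.48087206 239.71817262] [454.9575983  281.76430578]
420 206
```

View pics/comp5.png

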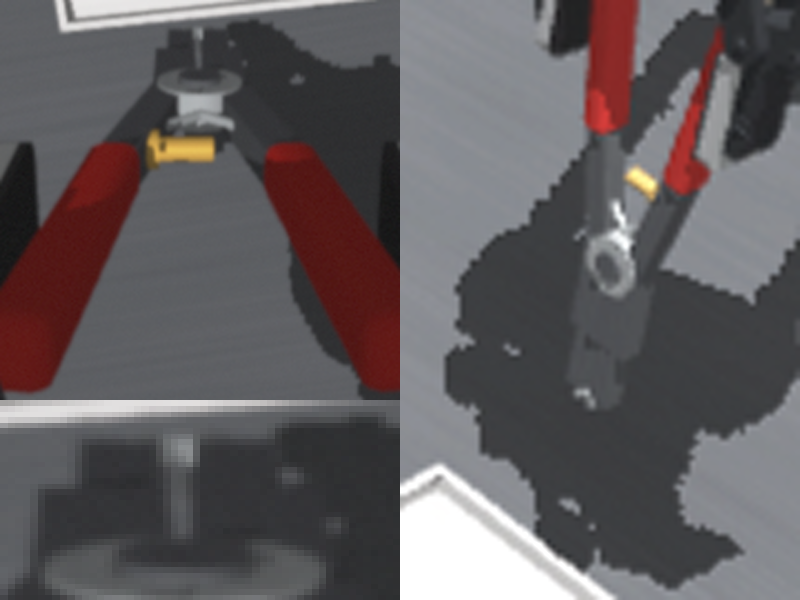

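The picture shows the jaws parallel and practically closed, with tips near scene (457,286). In the wrist view the jaw slot is at column 313.5 and the jaw bottom at row 241.5. Next I locate the ring in this image and triangulate the tips.

```bash
cat > ring.py <<'E'
from h import *
from scipy.optimize import least_squares
def ringpose(im,c,box=None):
    g=cv2.cvtColor(im,cv2.COLOR_RGB2GRAY)
    d=manip.masks_of("ring","wrist"); 
    for e in d: print("mask",round(e["p"],2),np.round(e["extent"]))
    e=max((e for e in d if e["p"]>.3),key=lambda e:e["pixels"].sum()); x0,y0,x1,y1=[int(v) for v in e["extent"]]
    m=np.zeros_like(g,bool); m[y0-3:y1+4,x0-3:x1+4]=g[y0-3:y1+4,x0-3:x1+4]<165
    n,l,st,ce=cv2.connectedComponentsWithStats(m.astype(np.uint8)); k=1+np.argmax(st[1:,4]); v,u=np.nonzero(l==k)
    W=np.array([ray('',(a,b),.006,c)[:2] for a,b in zip(u,v)])
    # ring body: fit circle with radial mid, iteratively
    ctr=W.mean(0)
    for _ in range(20):
        r=np.hypot(*(W-ctr).T); rm=np.median(r); k2=abs(r-rm)<.004
        f=least_squares(lambda p:np.hypot(W[k2,0]-p[0],W[k2,1]-p[1])-p[2],[*ctr,rm]); ctr=f.x[:2]
    # lugs: farthest out
    r=np.hypot(*(W-ctr).T); L=W[(r>f.x[2]+.003)]; 
    ax=ctr-L.mean(0); yaw=np.arctan2(ax[1],ax[0])
    gap=ctr-.0245*np.array([np.cos(yaw),np.sin(yaw)])
    return ctr,f.x[2],yaw,gap,len(L)
if __name__=="__main__":
    im=manip.get_image('wrist'); c=cam('wrist'); save('w6.png',im)
    ctr,r,yaw,gap,n=ringpose(im,c); print("ring ctr",ctr,"r",r,"yaw",np.degrees(yaw),"gap",gap,n,"px",proj('',[*gap,.006],c))
    go([*gap,.24],90+np.degrees(yaw))
E
python3 - <<'E'
from h import *
import ring
im=manip.get_image('wrist'); c=cam('wrist'); s=manip.get_state()
ctr,r,yaw,gap,n=ring.ringpose(im,c); print("ring ctr",ctr,"r",r,"yaw",np.degrees(yaw),"gap",gap,n,"px",proj('',[*gap,.006],c))
go([*gap,.24],90+np.degrees(yaw))
q=s["ee_rot"];Rt=R.from_quat([q[1],q[2],q[3],q[0]]);P=np.array(s["position"])
cs=cam('scene')
from scipy.optimize import least_squares
w=np.array([313.5,241.5]); 
for sv in([457.4,286],[455.7,284.1]):
    f=least_squares(lambda t:np.r_[proj('',P+Rt.apply(t)-Rt.apply([0,.0035,0]),c)-w,proj('',P+Rt.apply(t),cs)-sv],[0,0,.13])
    print("tip in tool",f.x,f.fun)
E
```

```text
mask 0.72 [156. 153. 203. 196.]
mask 0.58 [285. 141. 338. 203.]
mask 0.27 [318. 145. 337. 205.]
ring ctr [0.53995138 0.22225464] r 0.02215142553230085 yaw -7.27887580874589 gap [0.51564882 0.22535876] 110 px [313.32416002 196.37720724]
clock 8.0 pos [0.5051 0.2237 0.245 ] w 0.0579 F [ 0.4  0.5 -1.6] yaw -99.26 q6 2.02
shift mm [ -3.4 -10.1   5. ] rot [ 0.13 -0.11 -1.98]
tip in tool [-0.00249356  0.00735534  0.14129499] [ 0.2717074  -0.33368783  0.9897883  -0.06400214]
tip in tool [-0.00220444  0.00573338  0.13654577] [ 0.62831038 -0.77001784  2.32021992 -0.14589232]
```

```bash
python3 - <<'E'
from h import *
s=manip.get_state(); c=cam('wrist');q=s["ee_rot"];Rt=R.from_quat([q[1],q[2],q[3],q[0]]);P=np.array(s["position"])
for y in(-.003,0,.003,.006): print(y,[proj('',P+Rt.apply([x,y,z]),c).round(1) for x,z in((-.027,-.016),(.022,-.016))],"rivet front",proj('',P+Rt.apply([-.002,y-.006,.084]),c).round(1))
im=cv2.imread('pics/w5.png').astype(int); red=(im[:,:,2]>90)&(im[:,:,1]<40)
v,u=np.nonzero(red); 
for k in(u<315,u>=315): print("handle",u[k].min(),u[k].max(),v[k].min(),v[k].max())
im2=im[250:280,290:340]; br=(im2.min(2)>85); v,u=np.nonzero(br); print("rivet",u.mean()+290,v.mean()+250,v.min()+250,v.max()+250,u.min()+290,u.max()+290)
E
```

```text
-0.003 [array([223.3, 364.5]), array([392.9, 364.5])] rivet front [313.6 246.9]
0 [array([223.9, 373.6]), array([392.4, 373.6])] rivet front [313.6 252.4]
0.003 [array([224.6, 382.6]), array([391.9, 382.6])] rivet front [313.6 257.8]
0.006 [array([225.2, 391.4]), array([391.4, 391.4])] rivet front [313.6 263.1]
handle 218 284 294 405
handle 345 565 11 404
rivet 310.34598214285717 268.93080357142856 250 279 290 332
```

send_rows(plan=[{"linear": [-0.001, -0.008, 0.01], "delta_rot": [0, 0, -1.5], "fingers": 0.058}, {"linear": [0, -0.008, 0.02], "delta_rot": [0, 0, 0], "fingers": 0.058}, {"linear": [0, 0, 0.02], "delta_rot": [0, 0, 0], "fingers": 0.058}, {"linear": [0, 0, 0.02], "delta_rot": [0, 0, 0], "fingers": 0.058}])

```text
clock: 8.33
position: [0.5263, 0.2239, 0.1797]
ee_rot: [0.006, -0.658, 0.753, -0.003]
contact_force: [0.1, 0.7, -1.5]
width: 0.0579
```

```bash
python3 ring.py; python3 - <<'E'
from h import *
im=cv2.imread('pics/w6.png',0)
for r in range(214,258,3): print(r,im[r,292:342])
E
```

```text
mask 0.77 [285. 176. 348. 251.]
ring ctr [0.53685531 0.22083532] r 0.021871254727004668 yaw -7.114148614959262 gap [0.51254393 0.22386956] 289 px [318.93175545 241.62816712]
clock 8.43 pos [0.5235 0.2231 0.1768] w 0.058 F [-0.5 -0.3 -1.7] yaw -97.64 q6 1.99
shift mm [  0.6  10.7 -63.3] rot [-0.24  0.06 -0.53]
214 [ 98 103 138 198 225 230 230 229 230 230 230 230 230 230 230 230 230 230
 230 230 230 230 230 230 230 230 230 231 230 231 230 231 230 230 230 231
 230 230 230 230 230 231 230 231 230 230 230 230 230 228]
217 [102 104 107 161 221 231 231 231 231 231 231 231 232 231 231 231 231 231
 231 231 231 230 230 230 230 230 229 229 229 229 229 229 229 228 228 228
 228 228 229 228 228 228 228 227 228 227 228 227 227 221]
220 [ 97  98  97 115 169 218 228 229 230 230 229 229 230 230 229 229 230 230
 229 230 230 230 229 230 230 230 230 231 230 231 231 231 231 231 231 231
 231 231 231 231 232 232 232 232 231 232 231 229 214 155]
223 [101  99  98  98  99 112 153 205 229 233 233 233 233 233 232 233 233 233
 232 233 232 232 232 232 232 232 232 232 231 232 231 231 231 231 231 231
 230 231 230 23
[... 1630 characters left out ...]
72 121  99  99  96
  99 100 104 133 174 200 221 225 225 225 226 225 225 226]
250 [226 227 227 227 227 226 227 227 225 223 222 222 216 196 180 170 162 167
 172 184 201 196 157 155 181 191 177 130 106 105 110 132 158 156 142 115
 105 105 111 140 180 189 178 152 176 220 228 229 228 228]
253 [231 231 232 232 231 231 230 224 187 116  77  74  74  74  72  67  59  55
  59  84 128 161 158 144  93  57  56  56  55  55  56  57  56  57  65  86
 105 110 109 109 109 110 110 112 118 133 142 174 218 226]
256 [234 234 234 234 234 234 233 225 186 106  57  51  51  52  52  52  51  52
  53  62  99 149 169 120  66  52  52  51  52  52  51  52  51  52  57  76
 102 108 109 109 108 109 108 108 109 108 109 107 109 114]
```

```bash
python3 - <<'E'
from h import *
im=manip.get_image('wrist'); save('w7.png',im); im=im[:,:,::-1]
sc=manip.get_image('scene')[:,:,::-1]
s=manip.get_state();q=s["ee_rot"];Rt=R.from_quat([q[1],q[2],q[3],q[0]]);P=np.array(s["position"]); print(P)
for z in(.006,.1325): print(z,proj('wrist',P+Rt.apply([0,0,z])),proj('scene',P+Rt.apply([0,0,z])))
u=proj('scene',P+[0,0,-.09]).astype(int); x0,y0=u[0]-40,u[1]-60; print(x0,y0)
A=cv2.resize(im[170:410,200:440],(400,400),interpolation=cv2.INTER_CUBIC); B=cv2.resize(sc[y0:y0+120,x0:x0+80],(400,600),interpolation=cv2.INTER_CUBIC)
C=cv2.resize(im[236:276,284:364],(400,200),interpolation=cv2.INTER_NEAREST)
cv2.imwrite('pics/comp7.png',np.hstack([np.vstack([A,C]),B]))
E
```

```text
[0.52540005 0.22377893 0.17992292]
0.006 [316.95010114 336.00777267] [453.25230538 257.49714569]
0.1325 [317.50187902 239.08978334] [439.89453993 317.90574505]
404 238
```

View pics/comp7.png

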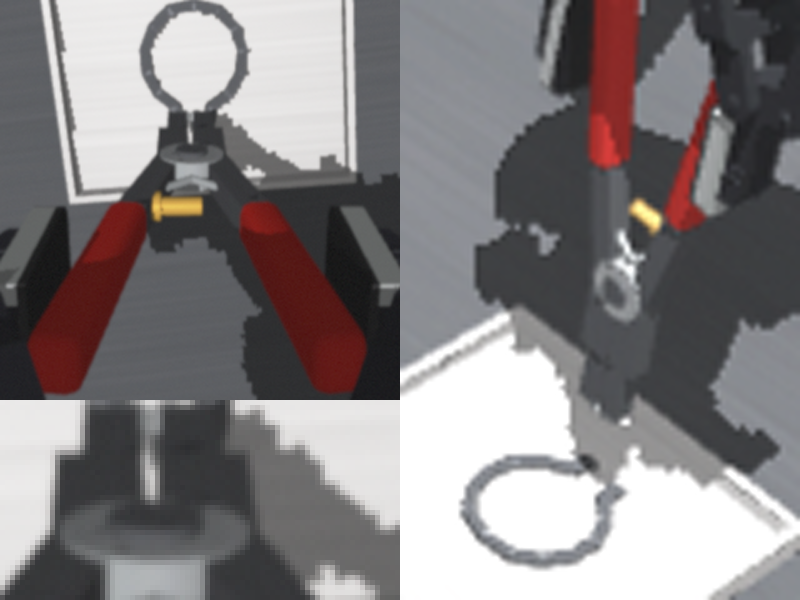

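The pliers swing a little in the light grip. In this frame the tips are at wrist row about 237, and the ring gap is just ahead. I'll let them settle and measure with a script.

send_rows(plan=[{"linear": [0, 0.003, 0], "delta_rot": [-0.2, 0, 0], "fingers": 0.058}, {"linear": [0, 0.003, 0], "delta_rot": [0, 0, 0], "fingers": 0.058}, {"linear": [0, 0.002, 0], "delta_rot": [0, 0, 0], "fingers": 0.058}, {"linear": [0, 0, 0.003], "delta_rot": [0, 0, 0], "fingers": 0.058}])

```text
clock: 8.87
position: [0.5195, 0.226, 0.1824]
ee_rot: [0.008, -0.659, 0.753, -0.003]
contact_force: [-0.7, -0.3, -1.6]
width: 0.058
```

```bash
cat > tip.py <<'E'
from h import *
import ring
def jaw(im):
    g=cv2.cvtColor(im,cv2.COLOR_RGB2GRAY); d=(g[205:262,290:345]<82)
    rows=[r for r in range(d.shape[0]) if d[r].sum()>=10]; t=rows[0]
    L=[];S=[]
    for r in range(t+2,t+8):
        c=np.nonzero(d[r])[0]; k=np.split(c,np.nonzero(np.diff(c)>1)[0]+1); k=[x for x in k if len(x)>=4][:2]
        if len(k)==2: L.append((k[0][0]+290,k[0][-1]+290,k[1][0]+290,k[1][-1]+290))
    return t+205,np.array(L)
def measure(tz=.139):
    im=manip.get_image('wrist'); c=cam('wrist'); s=manip.get_state(); save('wt.png',im)
    q=s["ee_rot"];Rt=R.from_quat([q[1],q[2],q[3],q[0]]);P=np.array(s["position"])
    t,L=jaw(im); slot=(L[:,1]+L[:,2]).mean()/2; print("jaw row",t,"slot",slot,"slotw",(L[:,2]-L[:,1]).mean()-1,"edges",L.mean(0).round(1))
    zt=P[2]-tz; front=ray('',(slot,t),zt,c); tip=front+Rt.apply([0,.0035,0])
    print("tcp",P.round(4),"tip world",tip.round(4),"in tool",Rt.inv().apply(tip-P).round(4))
    ctr,r,yaw,gap,n=ring.ringpose(im,c); print("ring",ctr.round(4),round(r,4),"yaw",np.degrees(yaw).round(2),"gap",gap.round(4),n)
    d=Rt.inv().apply(np.array([*gap,zt])-tip); print("shift needed tool mm",(d*1000).round(2),"tip above ring top mm",(zt-.006)*1000)
    go([0,0,0],90+np.degrees(yaw))
if __name__=="__main__": measure()
E
python3 tip.py; python3 tip.py
```

```text
jaw row 241 slot 313.6666666666667 slotw 4.666666666666667 edges [301.8 310.8 316.5 327.2]
tcp [0.5194 0.2259 0.1817] tip world [0.5152 0.2301 0.0426] in tool [-0.0026  0.0066  0.139 ]
mask 0.92 [136. 176. 192. 226.]
mask 0.71 [287. 167. 352. 243.]
ring [0.5396 0.222 ] 0.0222 yaw -9.48 gap [0.5154 0.226 ] 370
shift needed tool mm [ 4.01 -0.7  -0.07] tip above ring top mm 36.65541209530088
clock 8.97 pos [0.5193 0.2258 0.1814] w 0.0578 F [-0.3 -0.2 -1.1] yaw -97.62 q6 1.99
shift mm [293.9 487.1 172.9] rot [-0.76  0.41  1.86]
jaw row 243 slot 313.5833333333333 slotw 4.166666666666667 edges [301.8 311.  316.2 327.2]
tcp [0.5193 0.2257 0.1812] tip world [0.5136 0.2301 0.0422] in tool [-0.0026  0.0079  0.139 ]
mask 0.82 [290. 166. 351. 241.]
mask 0.78 [136. 172. 190. 227.]
mask 0.62 [521.   6. 639. 260.]
ring [0.5598 0.0387] 0.0522 yaw 75.02 gap [0.5535 0.015 ] 14608
shift needed tool mm [207.84 -68.1   -0.56] tip above ring top mm 36.20028868538528
clock 9.07 pos [0.5192 0.2257 0.1811] w 0.058 F [ 0.3  1.2 -0.9] yaw -97.63 q6 1.99
shift mm [293.9 486.9 173.1] rot [ -0.86  -0.21 -82.66]
```

send_rows(plan=[{"linear": [0.002, 0, 0.006], "delta_rot": [-0.3, 0, 0], "fingers": 0.058}, {"linear": [0.002, 0, 0.008], "delta_rot": [-0.3, 0, 0], "fingers": 0.058}, {"linear": [0, 0, 0.007], "delta_rot": [0, 0, 0], "fingers": 0.058}, {"linear": [0, 0, 0.003], "delta_rot": [0, 0, 0], "fingers": 0.058}])

```text
clock: 9.4
position: [0.5195, 0.2215, 0.1555]
ee_rot: [0.004, -0.658, 0.753, 0.001]
contact_force: [0.2, -0.7, -1.8]
width: 0.0576
```

```bash
sed -i 's/e\["p"\]>.3)/e["p"]>.3 and 240<e["extent"][0]<e["extent"][2]<400)/' ring.py; python3 tip.py; python3 tip.py
```

```text
jaw row 240 slot 313.75 slotw 3.5 edges [301.  311.5 316.  327.7]
tcp [0.5192 0.2214 0.155 ] tip world [0.514  0.2255 0.016 ] in tool [-0.0025  0.0059  0.139 ]
mask 0.78 [113. 176. 171. 232.]
mask 0.63 [276. 166. 350. 242.]
mask 0.24 [ 21.   0. 175.  23.]
ring [0.5393 0.222 ] 0.0223 yaw -4.47 gap [0.5149 0.2239] 237
shift needed tool mm [ 1.49 -1.09 -0.01] tip above ring top mm 10.024651991674132
clock 9.5 pos [0.5193 0.2215 0.1556] w 0.058 F [-0.8 -0.7 -1.8] yaw -97.62 q6 1.98
shift mm [289.5 485.7 152.7] rot [-0.13  0.38 -3.15]
jaw row 244 slot 313.6666666666667 slotw 3.0 edges [301.5 311.7 315.7 327. ]
tcp [0.5197 0.2217 0.1563] tip world [0.512  0.2264 0.0173] in tool [-0.0026  0.0087  0.139 ]
mask 0.82 [114. 176. 169. 232.]
mask 0.59 [278. 168. 347. 246.]
mask 0.47 [320. 169. 348. 248.]
mask 0.17 [ 24.   0. 172.  25.]
ring [0.5403 0.2224] 0.0223 yaw -5.99 gap [0.5159 0.225 ] 337
shift needed tool mm [ 0.83 -4.09 -0.  ] tip above ring top mm 11.302998377813738
clock 9.6 pos [0.52   0.2219 0.1568] w 0.0577 F [ 0.2  0.6 -0.6] yaw -97.61 q6 1.98
shift mm [290.  486.6 152.6] rot [-0.24  0.44 -1.62]
```

```bash
cat > gap.py <<'E'
from h import *
def gap(im,t):
    g=cv2.cvtColor(im,cv2.COLOR_RGB2GRAY) if im.ndim==3 else im
    for r in range(t-14,t+2,2): 
        k=g[r,285:350]<165; c=np.nonzero(k)[0]; e=np.split(c,np.nonzero(np.diff(c)>1)[0]+1) if len(c) else []
        print(r,[(x[0]+285,x[-1]+285) for x in e])
if __name__=="__main__":
    import tip
    im=manip.get_image('wrist'); t,L=tip.jaw(im); save('wg.png',im); print("jaw",t,L.mean(0).round(1),(L[:,1]+L[:,2]).mean()/2); gap(im,t)
E
python3 gap.py; python3 gap.py
```

```text
jaw 241 [301.2 311.5 316.  328.2] 313.75
227 [(np.int64(288), np.int64(297)), (np.int64(332), np.int64(342))]
229 [(np.int64(289), np.int64(300)), (np.int64(329), np.int64(340))]
231 [(np.int64(291), np.int64(303)), (np.int64(327), np.int64(339))]
233 [(np.int64(294), np.int64(305)), (np.int64(324), np.int64(337))]
235 [(np.int64(296), np.int64(306)), (np.int64(322), np.int64(333))]
237 [(np.int64(299), np.int64(307)), (np.int64(322), np.int64(332))]
239 [(np.int64(299), np.int64(307)), (np.int64(321), np.int64(330))]
241 [(np.int64(300), np.int64(332))]
jaw 239 [301.3 311.7 315.7 329. ] 313.6666666666667
225 [(np.int64(287), np.int64(295)), (np.int64(335), np.int64(345))]
227 [(np.int64(288), np.int64(297)), (np.int64(333), np.int64(343))]
229 [(np.int64(289), np.int64(300)), (np.int64(330), np.int64(341))]
231 [(np.int64(291), np.int64(302)), (np.int64(327), np.int64(340))]
233 [(np.int64(293), np.int64(305)), (np.int64(325), np.int64(338))]
235 [(np.int64(296), np.int64(306)), (np.int64(323), np.int64(334))]
237 [(np.int64(299), np.int64(307)), (np.int64(322), np.int64(333))]
239 [(np.int64(300), np.int64(332))]
```

send_rows(plan=[{"linear": [0.0006, -0.001, 0.004], "delta_rot": [-0.2, 0.2, 0], "fingers": 0.0585}, {"linear": [0, -0.001, 0.003], "delta_rot": [0, 0, 0], "fingers": 0.0585}])

```text
clock: 9.87
position: [0.523, 0.2215, 0.1513]
ee_rot: [0.003, -0.659, 0.752, 0.0]
contact_force: [-0.1, -0.4, -1.7]
width: 0.0589
```

```bash
python3 gap.py; python3 tip.py
```

```text
jaw 240 [300.8 311.7 315.5 329.7] 313.5833333333333
226 [(np.int64(285), np.int64(292)), (np.int64(337), np.int64(345))]
228 [(np.int64(285), np.int64(292)), (np.int64(336), np.int64(345))]
230 [(np.int64(285), np.int64(293)), (np.int64(335), np.int64(344))]
232 [(np.int64(286), np.int64(295)), (np.int64(333), np.int64(343))]
234 [(np.int64(287), np.int64(298)), (np.int64(331), np.int64(341))]
236 [(np.int64(289), np.int64(300)), (np.int64(328), np.int64(340))]
238 [(np.int64(291), np.int64(303)), (np.int64(312), np.int64(314)), (np.int64(325), np.int64(338))]
240 [(np.int64(294), np.int64(337))]
jaw row 239 slot 313.6666666666667 slotw 3.333333333333333 edges [300.7 311.5 315.8 330. ]
tcp [0.5228 0.2214 0.1509] tip world [0.5185 0.2253 0.0119] in tool [-0.0026  0.0052  0.139 ]
mask 0.77 [277. 172. 350. 248.]
mask 0.69 [109. 182. 169. 238.]
ring [0.5397 0.2221] 0.0222 yaw -0.47 gap [0.5152 0.2223] 256
shift needed tool mm [ 3.43  2.87 -0.04] tip above ring top mm 5.890408367058458
clock 10.02 pos [0.5227 0.2214 0.151 ] w 0.0584 F [-0.3  0.4 -1.3] yaw -97.6 q6 1.98
shift mm [289.4 489.3 147.9] rot [-0.2   0.3  -7.13]
```

send_rows(plan=[{"linear": [0.0004, 0.0015, 0.001], "delta_rot": [0, 0, 0], "fingers": 0.059}, {"linear": [0, 0.0015, 0.002], "delta_rot": [0, 0, 0], "fingers": 0.0595}])

```text
clock: 10.18
position: [0.5201, 0.2215, 0.1482]
ee_rot: [0.004, -0.659, 0.752, 0.0]
contact_force: [0.2, -0.3, -2.2]
width: 0.0593
```

```bash
python3 gap.py; python3 tip.py
```

```text
jaw 240 [301.3 311.7 316.  329. ] 313.8333333333333
226 [(np.int64(285), np.int64(292)), (np.int64(336), np.int64(345))]
228 [(np.int64(285), np.int64(293)), (np.int64(334), np.int64(343))]
230 [(np.int64(286), np.int64(296)), (np.int64(332), np.int64(342))]
232 [(np.int64(287), np.int64(298)), (np.int64(329), np.int64(340))]
234 [(np.int64(289), np.int64(301)), (np.int64(326), np.int64(339))]
236 [(np.int64(291), np.int64(303)), (np.int64(324), np.int64(337))]
238 [(np.int64(294), np.int64(305)), (np.int64(322), np.int64(333))]
240 [(np.int64(297), np.int64(332))]
jaw row 244 slot 313.625 slotw 3.25 edges [301.  311.5 315.8 327.5]
tcp [0.5194 0.2215 0.1479] tip world [0.5117 0.2259 0.0089] in tool [-0.0026  0.0087  0.139 ]
mask 0.78 [274. 169. 350. 249.]
mask 0.62 [106. 176. 166. 236.]
ring [0.5396 0.2221] 0.0224 yaw -6.34 gap [0.5153 0.2248] 335
shift needed tool mm [ 0.59 -3.7  -0.  ] tip above ring top mm 2.864986885210174
clock 10.33 pos [0.5196 0.2215 0.148 ] w 0.0595 F [-0.2  0.2 -1.9] yaw -97.6 q6 1.98
shift mm [289.1 486.3 144.9] rot [-0.19  0.31 -1.26]
```

send_rows(plan=[{"linear": [0, -0.0003, 0.0015], "delta_rot": [0, 0.2, 0], "fingers": 0.059}, {"linear": [0, 0, 0.0015], "delta_rot": [0, 0, 0], "fingers": 0.059}, {"linear": [0, 0, 0.001], "delta_rot": [0, 0, 0], "fingers": 0.059}])

```text
clock: 10.58
position: [0.5202, 0.2216, 0.1441]
ee_rot: [0.002, -0.659, 0.752, -0.001]
contact_force: [0.6, 0.4, -1.5]
width: 0.0591
```

```bash
python3 gap.py; python3 tip.py
```

```text
jaw 243 [301.  311.2 315.8 327.5] 313.5
229 [(np.int64(285), np.int64(292)), (np.int64(334), np.int64(344))]
231 [(np.int64(285), np.int64(294)), (np.int64(332), np.int64(342))]
233 [(np.int64(285), np.int64(296)), (np.int64(329), np.int64(340))]
235 [(np.int64(287), np.int64(299)), (np.int64(327), np.int64(339))]
237 [(np.int64(289), np.int64(302)), (np.int64(324), np.int64(337))]
239 [(np.int64(292), np.int64(304)), (np.int64(321), np.int64(335))]
241 [(np.int64(295), np.int64(305)), (np.int64(320), np.int64(332))]
243 [(np.int64(297), np.int64(329))]
jaw row 240 slot 313.5 slotw 3.5 edges [301.  311.2 315.8 328. ]
tcp [0.5201 0.2215 0.144 ] tip world [0.5153 0.2252 0.005 ] in tool [-0.0027  0.0059  0.139 ]
mask 0.93 [103. 180. 164. 238.]
mask 0.82 [273. 171. 347. 252.]
ring [0.5396 0.2221] 0.0224 yaw -1.57 gap [0.5152 0.2228] 427
shift needed tool mm [ 2.36 -0.22 -0.02] tip above ring top mm -0.9685951059657752
clock 10.73 pos [0.5202 0.2216 0.1441] w 0.0592 F [ 0.2  0.4 -0.7] yaw -97.6 q6 1.98
shift mm [288.7 487.  141.5] rot [-0.24  0.1  -6.02]
```

send_rows(plan=[{"linear": [-0.0005, 0, 0.001], "delta_rot": [0, 0, 0], "fingers": 0.059}, {"linear": [0, 0, 0.001], "delta_rot": [0, 0, 0], "fingers": 0.059}, {"linear": [0, 0, 0.001], "delta_rot": [0, 0, 0], "fingers": 0.059}])

```text
clock: 10.98
position: [0.5206, 0.2222, 0.1412]
ee_rot: [0.002, -0.659, 0.752, -0.001]
contact_force: [-0.2, 0.1, -1.8]
width: 0.0591
```

```bash
python3 gap.py; python3 tip.py
```

```text
jaw 243 [301.  311.3 315.7 327.7] 313.5
229 [(np.int64(285), np.int64(291)), (np.int64(336), np.int64(346))]
231 [(np.int64(285), np.int64(292)), (np.int64(335), np.int64(345))]
233 [(np.int64(285), np.int64(295)), (np.int64(333), np.int64(343))]
235 [(np.int64(286), np.int64(298)), (np.int64(330), np.int64(342))]
237 [(np.int64(288), np.int64(300)), (np.int64(327), np.int64(340))]
239 [(np.int64(290), np.int64(303)), (np.int64(324), np.int64(338))]
241 [(np.int64(293), np.int64(305)), (np.int64(310), np.int64(311)), (np.int64(316), np.int64(320)), (np.int64(322), np.int64(335))]
243 [(np.int64(296), np.int64(332))]
jaw row 243 slot 313.5 slotw 3.333333333333333 edges [301.3 311.3 315.7 327.7]
tcp [0.5204 0.2221 0.141 ] tip world [0.5135 0.226  0.002 ] in tool [-0.0027  0.008   0.139 ]
mask 0.91 [102. 182. 162. 239.]
mask 0.86 [275. 169. 348. 250.]
ring [0.5396 0.2222] 0.0223 yaw -3.6 gap [0.5152 0.2237] 292
shift needed tool mm [ 2.07 -1.97 -0.01] tip above ring top mm -3.9718102780952282
clock 11.13 pos [0.5205 0.2221 0.1411] w 0.0592 F [ 0.1  0.4 -1. ] yaw -97.6 q6 1.98
shift mm [289.3 487.1 138.3] rot [-0.26  0.12 -4.  ]
```

send_rows(plan=[{"linear": [0, -0.0005, 0.001], "delta_rot": [0, 0, 0], "fingers": 0.059}, {"linear": [0, -0.0005, 0.001], "delta_rot": [0, 0, 0], "fingers": 0.059}, {"linear": [0, 0, 0.001], "delta_rot": [0, 0, 0], "fingers": 0.059}])

```text
clock: 11.38
position: [0.5219, 0.222, 0.1385]
ee_rot: [0.003, -0.659, 0.752, -0.001]
contact_force: [-1.0, 0.1, 5.5]
width: 0.0591
```

```bash
python3 gap.py; python3 tip.py
```

```text
jaw 243 [301.  311.5 315.8 328.8] 313.625
229 [(np.int64(285), np.int64(290)), (np.int64(338), np.int64(347))]
231 [(np.int64(285), np.int64(291)), (np.int64(337), np.int64(346))]
233 [(np.int64(285), np.int64(292)), (np.int64(336), np.int64(346))]
235 [(np.int64(285), np.int64(293)), (np.int64(335), np.int64(344))]
237 [(np.int64(285), np.int64(296)), (np.int64(332), np.int64(343))]
239 [(np.int64(286), np.int64(299)), (np.int64(329), np.int64(341))]
241 [(np.int64(289), np.int64(301)), (np.int64(326), np.int64(339))]
243 [(np.int64(291), np.int64(338))]
jaw row 243 slot 313.75 slotw 3.5 edges [301.  311.5 316.  328.5]
tcp [0.5221 0.222  0.1386] tip world [ 5.154e-01  2.259e-01 -4.000e-04] in tool [-0.0025  0.0079  0.139 ]
mask 0.94 [100. 184. 163. 244.]
mask 0.73 [278. 176. 350. 252.]
mask 0.29 [200.  92. 425. 313.]
ring [0.5398 0.2221] 0.0222 yaw -1.79 gap [0.5154 0.2229] 217
shift needed tool mm [ 2.96 -0.38 -0.03] tip above ring top mm -6.352685474898474
clock 11.53 pos [0.522  0.2221 0.1387] w 0.0592 F [-0.6 -0.5  2.1] yaw -97.6 q6 1.98
shift mm [289.5 488.8 135.1] rot [-0.33  0.14 -5.8 ]
```

The tips met resistance at TCP z 0.1386, centred on the gap to about 0.2 mm in the image. I'll squeeze in steps and watch the force.

send_rows(force=40, plan=[{"linear": [0, 0, 0.0002], "delta_rot": [0, 0, 0], "fingers": 0.056}, {"linear": [0, 0, 0], "delta_rot": [0, 0, 0], "fingers": 0.053}])

```text
clock: 11.7
position: [0.5238, 0.2227, 0.1406]
ee_rot: [0.005, -0.659, 0.752, -0.002]
contact_force: [-0.5, -0.6, 0.6]
width: 0.0529
```

```bash
python3 gap.py; python3 tip.py
```

```text
jaw 246 [298.7 309.5 317.3 330.2] 313.4166666666667
232 [(np.int64(285), np.int64(290)), (np.int64(339), np.int64(348))]
234 [(np.int64(285), np.int64(292)), (np.int64(338), np.int64(346))]
236 [(np.int64(285), np.int64(293)), (np.int64(337), np.int64(345))]
238 [(np.int64(285), np.int64(294)), (np.int64(335), np.int64(345))]
240 [(np.int64(286), np.int64(297)), (np.int64(332), np.int64(344))]
242 [(np.int64(287), np.int64(300)), (np.int64(329), np.int64(343))]
244 [(np.int64(290), np.int64(302)), (np.int64(305), np.int64(308)), (np.int64(318), np.int64(320)), (np.int64(326), np.int64(339))]
246 [(np.int64(292), np.int64(312)), (np.int64(317), np.int64(337))]
jaw row 245 slot 313.4166666666667 slotw 6.833333333333333 edges [298.3 309.5 317.3 329.8]
tcp [0.5235 0.2226 0.1403] tip world [0.516  0.227  0.0013] in tool [-0.0028  0.0093  0.139 ]
mask 0.67 [105. 187. 164. 244.]
mask 0.59 [279. 176. 349. 254.]
ring [0.5399 0.2229] 0.0223 yaw -3.02 gap [0.5154 0.2242] 228
shift needed tool mm [ 2.88  0.2  -0.05] tip above ring top mm -4.668744932696917
clock 11.85 pos [0.5235 0.2226 0.1403] w 0.0535 F [-0.6  0.2  6. ] yaw -97.61 q6 1.98
shift mm [290.6 490.7 134.2] rot [-0.56  0.25 -4.59]
```

send_rows(force=40, plan=[{"linear": [0, 0, -0.0003], "delta_rot": [-0.3, 0.1, 0], "fingers": 0.05}, {"linear": [0, 0, 0], "delta_rot": [0, 0, 0], "fingers": 0.047}])

```text
clock: 12.02
position: [0.5246, 0.2234, 0.1422]
ee_rot: [0.005, -0.658, 0.753, -0.001]
contact_force: [0.4, 0.7, 2.0]
width: 0.0475
```

```bash
python3 gap.py; python3 tip.py; python3 - <<'E'
from h import *
s=manip.get_state();P=np.array(s["position"]);sc=manip.get_image('scene')[:,:,::-1]
im=cv2.imread('pics/wg.png'); u=proj('scene',[.527,.224,.02]).astype(int)
B=cv2.resize(sc[u[1]-50:u[1]+25,u[0]-37:u[0]+38],(450,450),interpolation=cv2.INTER_CUBIC)
A=cv2.resize(im[165:275,260:370],(350,350),interpolation=cv2.INTER_CUBIC); A=cv2.copyMakeBorder(A,0,100,0,0,cv2.BORDER_CONSTANT)
cv2.imwrite('pics/comp8.png',np.hstack([A,B]))
E
```

```text
jaw 245 [295.2 306.8 319.  330.7] 312.9166666666667
231 [(np.int64(285), np.int64(288)), (np.int64(340), np.int64(349))]
233 [(np.int64(285), np.int64(289)), (np.int64(338), np.int64(348))]
235 [(np.int64(285), np.int64(289)), (np.int64(337), np.int64(346))]
237 [(np.int64(285), np.int64(292)), (np.int64(336), np.int64(345))]
239 [(np.int64(285), np.int64(294)), (np.int64(333), np.int64(344))]
241 [(np.int64(285), np.int64(296)), (np.int64(331), np.int64(342))]
243 [(np.int64(287), np.int64(299)), (np.int64(328), np.int64(341))]
245 [(np.int64(289), np.int64(308)), (np.int64(318), np.int64(338))]
jaw row 245 slot 312.9166666666667 slotw 11.166666666666666 edges [295.  306.8 319.  331. ]
tcp [0.5243 0.2233 0.142 ] tip world [0.5165 0.2282 0.003 ] in tool [-0.0031  0.0093  0.139 ]
mask 0.81 [110. 186. 169. 244.]
mask 0.66 [274. 176. 349. 252.]
ring [0.54   0.2246] 0.0228 yaw -5.44 gap [0.5156 0.2269] 111
shift needed tool mm [ 1.4   0.71 -0.04] tip above ring top mm -2.9892526309318828
clock 12.17 pos [0.5243 0.2233 0.142 ] w 0.0472 F [ 1.1 -0.   6.2] yaw -97.62 q6 1.98
shift mm [291.6 491.1 137. ] rot [-0.41  0.29 -2.19]
```

The ring is opening: its mean radius went from 22.2 to 22.8 mm and its opening near the lugs from 24 to 29 px, so the tips are in the gap. I'll keep squeezing.

send_rows(force=40, plan=[{"linear": [0, 0, -0.0003], "delta_rot": [-0.2, 0.1, 0], "fingers": 0.0445}, {"linear": [0, 0, 0], "delta_rot": [0, 0, 0], "fingers": 0.0415}])

```text
clock: 12.38
position: [0.5251, 0.224, 0.1433]
ee_rot: [0.004, -0.658, 0.753, -0.0]
contact_force: [0.5, 1.4, 3.7]
width: 0.0419
```

```bash
python3 tip.py
```

```text
jaw row 245 slot 311.8333333333333 slotw 14.666666666666666 edges [292.  304.  319.7 332. ]
tcp [0.525  0.224  0.1433] tip world [0.517  0.2296 0.0043] in tool [-0.0038  0.0093  0.139 ]
mask 0.93 [272. 176. 352. 249.]
mask 0.59 [108. 187. 169. 244.]
ring [0.5401 0.226 ] 0.0231 yaw -8.57 gap [0.5159 0.2297] 53
shift needed tool mm [ 0.07  1.15 -0.03] tip above ring top mm -1.7159985220515044
clock 12.48 pos [0.5249 0.224  0.1432] w 0.0415 F [0.1 0.3 6.2] yaw -97.64 q6 1.98
shift mm [292.5 491.2 139.1] rot [-0.3   0.3   0.93]
```

send_rows(force=40, plan=[{"linear": [0, 0, -0.0003], "delta_rot": [-0.2, 0, 0], "fingers": 0.0385}, {"linear": [0, 0, 0], "delta_rot": [0, 0, 0], "fingers": 0.0355}])

```text
clock: 12.65
position: [0.5254, 0.2251, 0.1444]
ee_rot: [0.004, -0.658, 0.753, 0.002]
contact_force: [0.3, 1.1, 3.9]
width: 0.0359
```

```bash
python3 tip.py
```

```text
jaw row 244 slot 311.8333333333333 slotw 18.333333333333332 edges [290.  302.2 321.5 333.8]
tcp [0.5252 0.2251 0.1444] tip world [0.5177 0.2311 0.0054] in tool [-0.0038  0.0087  0.139 ]
mask 0.8 [271. 175. 350. 251.]
mask 0.62 [113. 186. 172. 244.]
ring [0.5399 0.2277] 0.0238 yaw -1.18 gap [0.5154 0.2282] 89
shift needed tool mm [ 3.16  1.91 -0.04] tip above ring top mm -0.5917625952201414
clock 12.75 pos [0.5252 0.2251 0.1444] w 0.0358 F [1.  2.6 6.7] yaw -97.68 q6 1.98
shift mm [294.4 490.9 140.6] rot [-0.19  0.45 -6.5 ]
```

send_rows(force=45, plan=[{"linear": [0, 0, -0.0003], "delta_rot": [-0.1, 0, 0], "fingers": 0.033}, {"linear": [0, 0, 0], "delta_rot": [0, 0, 0], "fingers": 0.03}, {"linear": [0, 0, 0.0003], "delta_rot": [0, 0, 0], "fingers": 0.03}])

```text
clock: 13.0
position: [0.5256, 0.2262, 0.1449]
ee_rot: [0.005, -0.658, 0.753, 0.003]
contact_force: [-0.5, 0.8, 7.7]
width: 0.0309
```

```bash
python3 tip.py
```

```text
jaw row 243 slot 316.25 slotw 21.166666666666668 edges [292.2 305.2 327.3 339.3]
tcp [0.5256 0.2262 0.1449] tip world [0.5183 0.2295 0.0059] in tool [-0.0009  0.008   0.139 ]
mask 0.89 [274. 175. 353. 245.]
mask 0.76 [115. 186. 174. 244.]
ring [0.5404 0.2267] 0.0239 yaw -17.6 gap [0.517  0.2341] 31
shift needed tool mm [-4.39  1.85  0.03] tip above ring top mm -0.11861993119896032
clock 13.1 pos [0.5256 0.2262 0.1449] w 0.0304 F [0.1 1.  6.3] yaw -97.69 q6 1.98
shift mm [296.  490.8 140.9] rot [-0.06  0.6   9.9 ]
```

Fully squeezed: opening 30.4 mm and ring mean radius 23.9 mm. Now I lift gently.

send_rows(force=45, plan=[{"linear": [0, 0, -0.003], "delta_rot": [0, 0.1, 0], "fingers": 0.03}, {"linear": [0, 0, -0.005], "delta_rot": [0, 0, 0], "fingers": 0.03}, {"linear": [0, 0, -0.008], "delta_rot": [0, 0, 0], "fingers": 0.03}, {"linear": [0, 0, -0.008], "delta_rot": [0, 0, 0], "fingers": 0.03}])

```text
clock: 13.43
position: [0.5213, 0.2234, 0.165]
ee_rot: [-0.003, -0.658, 0.753, 0.004]
contact_force: [0.5, -0.2, -1.3]
width: 0.0307
```

```bash
python3 tip.py;  python3 - <<'E'
from h import *
s=manip.get_state();P=np.array(s["position"]);sc=manip.get_image('scene')[:,:,::-1]
im=manip.get_image('wrist')[:,:,::-1]; u=proj('scene',P+[.02,0,-.12]).astype(int)
B=cv2.resize(sc[u[1]-50:u[1]+25,u[0]-37:u[0]+38],(450,450),interpolation=cv2.INTER_CUBIC)
A=cv2.resize(im[165:275,260:370],(350,350),interpolation=cv2.INTER_CUBIC); A=cv2.copyMakeBorder(A,0,100,0,0,cv2.BORDER_CONSTANT)
cv2.imwrite('pics/comp9.png',np.hstack([A,B])); print(u)
E
```

```text
jaw row 242 slot 316.3333333333333 slotw 22.0 edges [292.5 304.8 327.8 339. ]
tcp [0.5222 0.2237 0.1667] tip world [0.5141 0.2257 0.0277] in tool [-0.0008  0.0073  0.139 ]
mask 0.86 [274. 174. 354. 250.]
mask 0.85 [120. 174. 177. 228.]
ring [0.5307 0.2231] 0.0259 yaw -17.8 gap [0.5074 0.2306] 276
shift needed tool mm [-3.93  7.34  0.08] tip above ring top mm 21.714350225583026
clock 13.53 pos [0.5226 0.2239 0.1664] w 0.0307 F [ 0.4  0.5 -1.9] yaw -97.65 q6 1.98
shift mm [291.7 487.2 168.7] rot [ 0.34  0.08 10.15]
[433 322]
```

View pics/comp9.png

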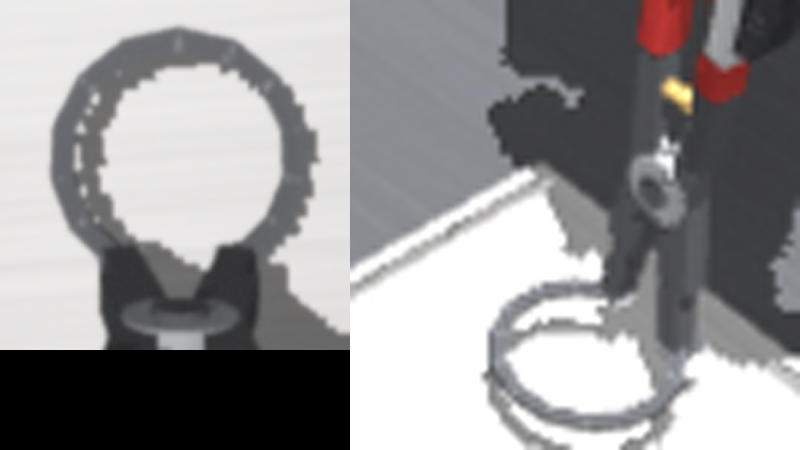

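The ring is fully spread on the pliers, level and snug under the shoulders, and it lifted clear of the tray. In the wrist view its centre is near (315.8,213). Now to the compressor.

send_rows(plan=[{"linear": [0, 0, -0.015], "delta_rot": [0.3, 0, 0], "fingers": 0.03}, {"linear": [0, 0, -0.02], "delta_rot": [0, 0, 0], "fingers": 0.03}, {"linear": [0, 0, -0.025], "delta_rot": [0, 0, 0], "fingers": 0.03}, {"linear": [0, 0, -0.025], "delta_rot": [0, 0, 0], "fingers": 0.03}, {"linear": [0, 0, -0.025], "delta_rot": [0, 0, 0], "fingers": 0.03}, {"linear": [0, 0, -0.025], "delta_rot": [0, 0, 0], "fingers": 0.03}, {"linear": [0, 0, -0.02], "delta_rot": [0, 0, 0], "fingers": 0.03}, {"linear": [0, 0, -0.01], "delta_rot": [0, 0, 0], "fingers": 0.03}, {"linear": [0.015, -0.003, 0], "delta_rot": [0, 0, 0], "fingers": 0.03}, {"linear": [0.025, -0.0045, 0], "delta_rot": [0, 0, 0], "fingers": 0.03}, {"linear": [0.025, -0.0045, 0], "delta_rot": [0, 0, 0], "fingers": 0.03}, {"linear": [0.025, -0.0045, 0], "delta_rot": [0, 0, 0], "fingers": 0.03}])

```text
clock: 14.63
position: [0.5243, 0.1335, 0.3336]
ee_rot: [-0.004, -0.662, 0.75, 0.004]
contact_force: [0.3, -0.0, -2.2]
width: 0.0306
```

send_rows(plan=[{"linear": [0.025, -0.0045, 0], "delta_rot": [0, 0, 0], "fingers": 0.03}, {"linear": [0.025, -0.0045, 0], "delta_rot": [0, 0, 0], "fingers": 0.03}, {"linear": [0.012, -0.003, 0], "delta_rot": [0, 0, 0], "fingers": 0.03}, {"linear": [0, 0, 0], "delta_rot": [0, 0, 0], "fingers": 0.03}])

```text
clock: 14.97
position: [0.5275, 0.0632, 0.3321]
ee_rot: [-0.006, -0.66, 0.751, 0.004]
contact_force: [1.0, -0.3, -2.2]
width: 0.0308
```

```bash
python3 - <<'E'
from h import *
go([.541,-.017,.33],-97.65)
im=manip.get_image('wrist'); c=cam('wrist'); save('wc.png',im)
for n in("ring","compressor"): print([(round(d["p"],2),np.round(d["extent"])) for d in manip.find_in(n,"wrist")[:3]])
for z,n in((.157,'stub'),(.137,'top'),(.123,'pul')): print(n,proj('',[.5577,-.0187,z],c).round(1))
u,v=proj('',[.5577,-.0187,.137],c).astype(int); g=cv2.cvtColor(im,cv2.COLOR_RGB2GRAY)
s=4; x0,y0=u-50,v-50; cr=cv2.resize(cv2.GaussianBlur(g,(3,3),0)[y0:v+50,x0:min(u+50,640)],None,fx=s,fy=s,interpolation=cv2.INTER_CUBIC)
for md,a in(("nose",(50,160)),("stub",(15,48))):
    h=cv2.HoughCircles(cr,cv2.HOUGH_GRADIENT_ALT,1.5,8,param1=150,param2=.8,minRadius=a[0],maxRadius=a[1])
    if h is not None:
        for q in h[0][:8]: print(md,(q[:2]/s+[x0,y0]).round(1),(q[2]/s).round(1))
E
```

```text
clock 14.97 pos [0.5275 0.0632 0.3321] w 0.0308 F [ 1.  -0.3 -2.2] yaw -97.37 q6 1.69
shift mm [ 77.8 -23.7   2.1] rot [ 0.77 -0.24  0.28]
[(0.95, array([ 50., 182.,  89., 215.])), (0.76, array([276., 176., 357., 245.])), (0.18, array([301.,  54., 490., 238.]))]
[(0.61, array([300.,  50., 489., 243.])), (0.51, array([279., 173., 360., 247.]))]
stub [425.6 165.9]
top [418.8 163.3]
pul [414.5 161.6]
```

```bash
cat > nose.py <<'E'
from h import *
def circ(im,c,guess=(.5577,-.0187)):
    g=cv2.GaussianBlur(cv2.cvtColor(im,cv2.COLOR_RGB2GRAY),(3,3),0); f=4
    u,v=proj('',[*guess,.13],c).astype(int); x0,x1,y0,y1=max(u-110,0),min(u+110,640),max(v-110,0),min(v+110,480)
    cr=cv2.resize(g[y0:y1,x0:x1],None,fx=f,fy=f,interpolation=cv2.INTER_CUBIC); out=[]
    for th in range(60,240,15):
        for b in(cr>th,cr<=th):
            for k in cv2.findContours(b.astype(np.uint8),cv2.RETR_LIST,cv2.CHAIN_APPROX_NONE)[0]:
                if len(k)<60: continue
                (x,y),(a,b2),_=cv2.fitEllipse(k); A=cv2.contourArea(k)
                if b2>900 or a/b2<.85 or abs(A/(np.pi*a*b2/4)-1)>.06: continue
                P=k[:,0]/f+[x0,y0]; out.append((x/f+x0,y/f+y0,a/f,b2/f,th))
    return out
if __name__=="__main__":
    import sys
    for cam_ in ("wrist","top"):
        im=manip.get_image(cam_); c=cam(cam_)
        seen=[]
        for x,y,a,b,th in sorted(circ(im,c),key=lambda e:-e[3]):
            if any(abs(x-p)<.6 and abs(y-q)<.6 and abs(b-r)<1.5 for p,q,r in seen): continue
            seen.append((x,y,b)); print(cam_,round(x,1),round(y,1),"axes",round(a,1),round(b,1),th,[ (z,ray('',(x,y),z,c)[:2].round(4).tolist(), round(b/c[0][0,0]*np.linalg.norm(ray('',(x,y),z,c)+c[1].T@c[2])*1000,1)) for z in(.123,.137,.157)])
E
python3 nose.py
```

```text
wrist 403.6 150.1 axes 170.1 175.9 105 [(0.123, [0.5682, -0.0078], np.float64(146.7)), (0.137, [0.5694, -0.005], np.float64(140.4)), (0.157, [0.5712, -0.001], np.float64(131.4))]
wrist 410.8 149.0 axes 157.5 167.4 120 [(0.123, [0.5683, -0.0136], np.float64(140.1)), (0.137, [0.5696, -0.0105], np.float64(134.1)), (0.157, [0.5713, -0.0062], np.float64(125.5))]
wrist 411.3 149.2 axes 153.0 164.5 135 [(0.123, [0.5682, -0.0139], np.float64(137.7)), (0.137, [0.5694, -0.0109], np.float64(131.8)), (0.157, [0.5711, -0.0065], np.float64(123.4))]
wrist 418.4 154.5 axes 141.3 151.5 150 [(0.123, [0.5633, -0.0193], np.float64(127.4)), (0.137, [0.5648, -0.016], np.float64(122.0)), (0.157, [0.5668, -0.0113], np.float64(114.2))]
wrist 418.4 154.5 axes 139.9 149.9 165 [(0.123, [0.5633, -0.0193], np.float64(126.1)), (0.137, [0.5648, -0.016], np.float64(120.7)), (0.157, [0.5668, -0.0113], np.float64(113.0))]
wrist 418.3 154.5 axes 138.5 148.2 180 [(0.123, [0.5633, -0.0193], np.float64(124.7)), (0.137, [0.5648, -0.016], np.float64(119.4)), (0.157, [0.5668, -0.0112], np.float64(111.7))]
wrist 418.4 156.8 a
[... 6226 characters left out ...]
float64(13.6))]
top 401.6 267.5 axes 6.4 6.7 135 [(0.123, [0.5253, -0.1705], np.float64(12.9)), (0.137, [0.5246, -0.1683], np.float64(12.8)), (0.157, [0.5237, -0.1651], np.float64(12.5))]
top 360.7 265.6 axes 5.9 6.6 195 [(0.123, [0.5278, -0.0928], np.float64(12.6)), (0.137, [0.5271, -0.0917], np.float64(12.4)), (0.157, [0.5261, -0.0901], np.float64(12.1))]
top 420.6 282.1 axes 6.2 6.3 90 [(0.123, [0.498, -0.2065], np.float64(12.2)), (0.137, [0.4978, -0.2038], np.float64(12.0)), (0.157, [0.4974, -0.1999], np.float64(11.7))]
top 427.2 258.7 axes 5.4 5.6 90 [(0.123, [0.5427, -0.2193], np.float64(11.0)), (0.137, [0.5418, -0.2164], np.float64(10.8)), (0.157, [0.5405, -0.2122], np.float64(10.6))]
```

```bash
cat > rt.py <<'E'
from h import *
from scipy.optimize import least_squares
def ring_tool(tz=.139):
    im=manip.get_image('wrist'); c=cam('wrist'); s=manip.get_state(); save('wr.png',im)
    q=s["ee_rot"];Rt=R.from_quat([q[1],q[2],q[3],q[0]]);P=np.array(s["position"])
    K,Rm,t=c; o=Rt.inv().apply(-Rm.T@t-P)
    for e in manip.masks_of("ring","wrist"):
        if e["p"]<.3 or not(250<e["extent"][0]<e["extent"][2]<380): continue
        v,u=np.nonzero(e["pixels"]); D=Rt.inv().apply((Rm.T@np.linalg.inv(K)@np.c_[u,v,np.ones(len(u))].T).T); W=(o+D*((tz-o[2])/D[:,2])[:,None])[:,:2]
        W=W[W[:,1]<0]; ctr=W.mean(0)
        for it in range(10):
            f=least_squares(lambda p:np.hypot(W[:,0]-p[0],W[:,1]-p[1])-p[2],[*ctr,.023],loss='soft_l1',f_scale=.0015); ctr=f.x[:2]; 
        r=np.hypot(*(W-ctr).T); print("ring tool p",round(e["p"],2),len(u),"ctr",(f.x[:2]*1000).round(2),"rmean",(f.x[2]*1000).round(2),"r 2..98%",(np.percentile(r,[2,98])*1000).round(1))
ring_tool()
E
python3 rt.py; python3 rt.py; python3 -c "
from h import *
import tip
im=manip.get_image('wrist'); s=manip.get_state(); K,Rm,t=cam('wrist'); q=s['ee_rot'];Rt=R.from_quat([q[1],q[2],q[3],q[0]]);P=np.array(s['position'])
g=cv2.cvtColor(im,cv2.COLOR_RGB2GRAY)
for r in (176,185,195,205,215,225,232): print(r,g[r,270:364:2])
o=Rt.inv().apply(-Rm.T@t-P); d=Rt.inv().apply(Rm.T@np.linalg.inv(K)@np.array([315.8,213.1,1])); print((o+d*(.139-o[2])/d[2])*1000)
"
```

```text
ring tool p 0.9 1409 ctr [ -0.43 -14.9 ] rmean 23.99 r 2..98% [21.5 26.4]
ring tool p 0.98 1479 ctr [ -0.47 -14.96] rmean 24.04 r 2..98% [21.4 26.5]
176 [103 102 103 102 102 102 102 102 101 101 102 101 102 102 105 106 109 114
 116 115 117 116 115 127 122 115 114 115 114 111 110 107 104 128 164 170
 166 124 105 164 188 189 190 189 192 193 191]
185 [100 101 101 101 101 101 101 102 102 109 115 116 115 113 114 111 107 102
 102 101 101 101 100 101 100 100 100 100 101 100 102 107 110 112 111 112
 115 125 145 110 135 189 190 188 187 188 188]
195 [100 101 101 103 101 103 114 114 113 114 110 103 103 103 103 103 103 103
 103 102 103 102 101 101 101 100 100 100  99  99 100  99 100 100  99  99
  97 105 110 111 111 103 118 178 191 192 189]
205 [101 100 101 105 117 124 132 132  99 100 101 101 101 100 101 101 101 101
 101 101 101 100 100 101 101 101 101 100  95  76  50  50  57  72  95  98
  99 100  99  99 127 130 127 103  59  79 148]
215 [100 102 103 105 114 111 111  97 101 100 100 100 101 101 102 102 102 103
 102 103 101 102 103 102 103 101  92  58  54  95 101 101 101 101 100 101
 101 101 101  95 104 108 109 107 101 100  98]
225 [102 101 101 100 109 111 110 109  91  99 101 100 101 101 101 101 102 101
 101 103 102 101 100 102 103 100  80  54  57  97 102 102 101 102 102 101
 101 102  97  99 106 107 108 103 101 101 100]
232 [101 100 100 102 101 104 110 108 113 115  92 101 101 101 101 101 100 101
 101 101 101 100 101 101 101 101 100  95  73  53  79  95 101 101 101 102
 100  92 115 108 108 107 102 100 100  88  58]
[ -1.10892544 -15.81518747 139.        ]
```

send_rows(plan=[{"linear": [0.013, -0.005, 0], "delta_rot": [0.4, -0.3, 0], "fingers": 0.03}, {"linear": [0.016, -0.006, 0], "delta_rot": [0.4, -0.3, 0], "fingers": 0.03}, {"linear": [0.016, -0.006, 0], "delta_rot": [0, 0, 0], "fingers": 0.03}, {"linear": [0.016, -0.006, 0], "delta_rot": [0, 0, 0], "fingers": 0.03}, {"linear": [0.012, -0.004, 0], "delta_rot": [0, 0, 0], "fingers": 0.03}, {"linear": [0.004, -0.001, 0], "delta_rot": [0, 0, 0], "fingers": 0.03}, {"linear": [0, 0, 0], "delta_rot": [0, 0, 0], "fingers": 0.03}])

```text
clock: 16.05
position: [0.5465, -0.0129, 0.3319]
ee_rot: [0.004, -0.664, 0.747, 0.003]
contact_force: [-0.7, -0.0, -1.9]
width: 0.0303
```

```bash
python3 rt.py; python3 - <<'E'
from h import *
import nose
im=manip.get_image('wrist'); c=cam('wrist'); s=manip.get_state(); save('wh.png',im)
go([.546,-.0175,.322],-97.65)
q=s['ee_rot'];Rt=R.from_quat([q[1],q[2],q[3],q[0]]);P=np.array(s['position'])
for z in(.137,.157,.123): print(z,proj('',[.561,-.019,z],c).round(1))
seen=[]
for x,y,a,b,th in sorted(nose.circ(im,c,(.561,-.019)),key=lambda e:-e[3]):
    if any(abs(x-p)<1 and abs(y-q)<1 and abs(b-r)<3 for p,q,r in seen): continue
    seen.append((x,y,b)); print(round(x,1),round(y,1),round(a,1),round(b,1),th,[(z,(Rt.inv().apply(ray('',(x,y),z,c)-P)*1000).round(1).tolist()) for z in(.123,.137,.157)])
E
```

```text
ring tool p 0.96 1468 ctr [ -0.52 -15.03] rmean 23.95 r 2..98% [21.3 26.5]
clock 16.2 pos [ 0.5462 -0.0116  0.3321] w 0.0306 F [-0.4 -0.2 -1.1] yaw -96.65 q6 1.53
shift mm [ 6.  -0.5 10. ] rot [-0.08  0.63  1.  ]
0.137 [327.5 199.5]
0.157 [327.8 204. ]
0.123 [327.3 196.7]
322.4 178.1 141.2 147.1 120 [(0.123, [3.9, -30.4, 209.1]), (0.137, [3.7, -32.1, 195.1]), (0.157, [3.5, -34.4, 175.1])]
327.8 204.7 18.1 18.6 150 [(0.123, [8.4, -8.6, 209.0]), (0.137, [8.1, -11.1, 195.0]), (0.157, [7.6, -14.8, 175.0])]
328.4 96.1 11.8 12.1 210 [(0.123, [8.3, -93.2, 209.1]), (0.137, [8.0, -92.1, 195.1]), (0.157, [7.5, -90.6, 175.1])]
246.4 166.4 10.8 12.0 195 [(0.123, [-57.5, -39.7, 209.8]), (0.137, [-55.0, -40.9, 195.7]), (0.157, [-51.4, -42.7, 175.7])]
328.0 205.4 11.6 11.7 195 [(0.123, [8.6, -7.9, 209.0]), (0.137, [8.3, -10.5, 195.0]), (0.157, [7.8, -14.2, 175.0])]
405.4 196.3 8.9 10.2 195 [(0.123, [72.0, -15.7, 208.3]), (0.137, [68.9, -17.9, 194.3]), (0.157, [64.5, -21.2, 174.4])]
271.5 129.7 8.6 9.2 105 [(0.123, [-36.3, -68.2, 209.6]), (0.137, [-34.7, -68.2, 195.5]), (0.157, [-32.5, -68.2, 175.5])]
259.1 140.4 8.0 8.8 105 [(0.123, [-46.4, -60.1, 209.7]), (0.137, [-44.4, -60.4, 195.6]), (0.157, [-41.6, -60.9, 175.6])]
328.0 205.3 8.2 8.5 135 [(0.123, [8.6, -8.1, 209.0]), (0.137, [8.3, -10.6, 195.0]), (0.157, [7.8, -14.3, 175.0])]
405.2 196.4 6.5 7.1 210 [(0.123, [71.8, -15.6, 208.3]), (0.137, [68.8, -17.9, 194.3]), (0.157, [64.4, -21.1, 174.4])]
```

send_rows(plan=[{"linear": [0.004, 0.0002, 0], "delta_rot": [0, 0, 0], "fingers": 0.03}, {"linear": [0.004, 0.0002, 0.005], "delta_rot": [0, 0, 0], "fingers": 0.03}, {"linear": [0.0001, 0, 0.01], "delta_rot": [0, 0, 0], "fingers": 0.03}, {"linear": [0.0001, 0, 0.01], "delta_rot": [0, 0, 0], "fingers": 0.03}, {"linear": [0.0001, 0, 0.01], "delta_rot": [0, 0, 0], "fingers": 0.03}, {"linear": [0, 0, 0.003], "delta_rot": [0, 0, 0], "fingers": 0.03}, {"linear": [0, 0, 0], "delta_rot": [0, 0, 0], "fingers": 0.03}])

```text
clock: 16.78
position: [0.5433, -0.017, 0.2894]
ee_rot: [0.005, -0.666, 0.746, 0.004]
contact_force: [0.1, -0.1, -1.1]
width: 0.0303
```

```bash
cat > al.py <<'E'
from h import *
import nose
im=manip.get_image('wrist'); c=cam('wrist'); s=manip.get_state(); save('wh.png',im)
go([.546,-.0175,.265],-97.65)
q=s['ee_rot'];Rt=R.from_quat([q[1],q[2],q[3],q[0]]);P=np.array(s['position']); dn=Rt.inv().apply([0,0,-1]); print("down in tool",dn.round(4))
seen=[]
for x,y,a,b,th in sorted(nose.circ(im,c,(.561,-.019)),key=lambda e:-e[3]):
    if any(abs(x-p)<1 and abs(y-q)<1 and abs(b-r)<3 for p,q,r in seen): continue
    seen.append((x,y,b)); L=[]
    for z in(.1235,.137,.157):
        W=ray('',(x,y),z,c); t=Rt.inv().apply(W-P); t=t+dn*(.1405-t[2]); dia=b/c[0][0,0]*np.linalg.norm(W+c[1].T@c[2])*1000
        L.append((z,(t[:2]*1000).round(1).tolist(),round(dia,1)))
    if abs(L[1][1][0])<15 and abs(L[1][1][1]+15)<15: print(round(x,1),round(y,1),round(b,1),th,L)
E
python3 al.py; python3 rt.py
```

```text
clock 16.83 pos [ 0.5432 -0.0169  0.2895] w 0.0306 F [ 0.1  0.  -1.6] yaw -96.44 q6 1.51
shift mm [ 0.6 -2.9 24.5] rot [0.05 0.72 1.21]
down in tool [ 1.260e-02 -8.000e-04  9.999e-01]
321.7 204.7 70.4 120 [(0.1235, [2.7, -16.4], np.float64(50.8)), (0.137, [2.7, -18.9], np.float64(48.3)), (0.157, [2.8, -22.6], np.float64(44.8))]
320.1 210.4 58.4 135 [(0.1235, [1.5, -12.2], np.float64(42.2)), (0.137, [1.6, -14.9], np.float64(40.2)), (0.157, [1.8, -18.9], np.float64(37.2))]
320.4 207.1 52.5 165 [(0.1235, [1.7, -14.6], np.float64(37.9)), (0.137, [1.8, -17.2], np.float64(36.1)), (0.157, [2.0, -21.0], np.float64(33.4))]
320.7 207.1 49.4 210 [(0.1235, [1.9, -14.7], np.float64(35.6)), (0.137, [2.0, -17.2], np.float64(34.0)), (0.157, [2.1, -21.0], np.float64(31.4))]
321.1 207.2 39.0 225 [(0.1235, [2.2, -14.6], np.float64(28.1)), (0.137, [2.3, -17.1], np.float64(26.8)), (0.157, [2.4, -20.9], np.float64(24.8))]
321.0 207.1 35.5 150 [(0.1235, [2.2, -14.7], np.float64(25.6)), (0.137, [2.2, -17.2], np.float64(24.4)), (0.157, [2.3, -21.0], np.float64(22.6))]
320.6 212.5 20.7 150 [(0.1235, [1.9, -10.7], np.float64(15.0)), (0.137, [2.0, -13.5], np.float64(14.3)), (0.157, [2.1, -17.5], np.float64(13.2))]
320.9 213.2 13.7 180 [(0.1235, [2.1, -10.2], np.float64(9.9)), (0.137, [2.1, -12.9], np.float64(9.4)), (0.157, [2.3, -17.1], np.float64(8.7))]
320.8 213.1 10.6 135 [(0.1235, [2.0, -10.2], np.float64(7.7)), (0.137, [2.1, -13.0], np.float64(7.3)), (0.157, [2.2, -17.1], np.float64(6.8))]
320.7 213.1 7.1 60 [(0.1235, [2.0, -10.2], np.float64(5.1)), (0.137, [2.0, -13.0], np.float64(4.9)), (0.157, [2.2, -17.1], np.float64(4.5))]
ring tool p 0.6 1344 ctr [ -0.58 -14.96] rmean 23.99 r 2..98% [21.4 26.4]
```

send_rows(plan=[{"linear": [0.0013, -0.0011, 0], "delta_rot": [0, 0, 0], "fingers": 0.03}, {"linear": [0.0012, -0.0011, 0.002], "delta_rot": [0, 0, 0], "fingers": 0.03}, {"linear": [0, 0, 0.002], "delta_rot": [0, 0, 0], "fingers": 0.03}])

```text
clock: 17.18
position: [0.5473, -0.0202, 0.2885]
ee_rot: [0.007, -0.666, 0.746, 0.002]
contact_force: [0.7, -0.2, -1.7]
width: 0.0307
```

```bash
python3 al.py; python3 rt.py
```

```text
clock 17.23 pos [ 0.5471 -0.02    0.2881] w 0.0307 F [ 0.6 -0.1 -2.3] yaw -96.42 q6 1.51
shift mm [-2.1  1.5 23.1] rot [-0.3   0.71  1.22]
down in tool [0.0123 0.0054 0.9999]
318.6 213.6 68.7 120 [(0.1235, [0.5, -10.3], np.float64(49.5)), (0.137, [0.6, -13.0], np.float64(47.1)), (0.157, [0.8, -17.0], np.float64(43.6))]
319.9 214.9 61.2 135 [(0.1235, [1.4, -9.4], np.float64(44.1)), (0.137, [1.5, -12.2], np.float64(42.0)), (0.157, [1.7, -16.2], np.float64(38.9))]
317.8 213.9 59.0 150 [(0.1235, [-0.1, -10.1], np.float64(42.5)), (0.137, [0.0, -12.8], np.float64(40.4)), (0.157, [0.3, -16.8], np.float64(37.4))]
316.4 213.4 53.7 165 [(0.1235, [-1.1, -10.5], np.float64(38.7)), (0.137, [-0.9, -13.2], np.float64(36.8)), (0.157, [-0.6, -17.2], np.float64(34.1))]
316.5 214.1 50.3 195 [(0.1235, [-1.1, -10.0], np.float64(36.3)), (0.137, [-0.8, -12.7], np.float64(34.5)), (0.157, [-0.5, -16.8], np.float64(32.0))]
316.9 215.2 38.8 225 [(0.1235, [-0.7, -9.1], np.float64(28.0)), (0.137, [-0.5, -11.9], np.float64(26.7)), (0.157, [-0.2, -16.0], np.float64(24.7))]
316.2 221.0 19.8 165 [(0.1235, [-1.3, -4.9], np.float64(14.3)), (0.137, [-1.1, -7.9], np.float64(13.7)), (0.157, [-0.7, -12.3], np.float64(12.6))]
316.3 221.7 13.6 180 [(0.1235, [-1.2, -4.4], np.float64(9.8)), (0.137, [-0.9, -7.4], np.float64(9.4)), (0.157, [-0.6, -11.8], np.float64(8.7))]
316.3 221.5 10.5 135 [(0.1235, [-1.2, -4.5], np.float64(7.6)), (0.137, [-1.0, -7.5], np.float64(7.2)), (0.157, [-0.6, -11.9], np.float64(6.7))]
316.3 221.5 7.1 60 [(0.1235, [-1.2, -4.5], np.float64(5.1)), (0.137, [-1.0, -7.5], np.float64(4.9)), (0.157, [-0.6, -11.9], np.float64(4.5))]
ring tool p 0.65 1596 ctr [ -0.44 -15.05] rmean 23.99 r 2..98% [21.2 26.8]
```

send_rows(plan=[{"linear": [0, 0.001, 0], "delta_rot": [-0.15, 0, 0], "fingers": 0.03}, {"linear": [0, 0.0008, 0.001], "delta_rot": [-0.1, 0, 0], "fingers": 0.03}, {"linear": [0, 0, 0], "delta_rot": [0, 0, 0], "fingers": 0.03}])

```text
clock: 17.58
position: [0.5449, -0.0197, 0.2872]
ee_rot: [0.005, -0.666, 0.746, 0.004]
contact_force: [-0.4, -0.4, -2.0]
width: 0.0305
```

```bash
python3 al.py | egrep "clock|shift|down|^31.* (1[0-9]|2[01])\.[0-9] |, .*3[456]\.[0-9]\)\), \(0.157"; python3 rt.py
```

```text
clock 17.63 pos [ 0.545  -0.0197  0.2874] w 0.0304 F [-0.6 -0.1 -1.7] yaw -96.43 q6 1.51
shift mm [-2.  -0.7 22.4] rot [-0.03  0.71  1.22]
down in tool [1.240e-02 7.000e-04 9.999e-01]
316.9 209.7 53.0 165 [(0.1235, [-0.8, -13.2], np.float64(38.0)), (0.137, [-0.6, -15.8], np.float64(36.2)), (0.157, [-0.2, -19.7], np.float64(33.5))]
316.6 216.3 20.9 150 [(0.1235, [-1.0, -8.4], np.float64(15.0)), (0.137, [-0.8, -11.2], np.float64(14.3)), (0.157, [-0.5, -15.5], np.float64(13.3))]
316.8 217.1 13.7 180 [(0.1235, [-0.9, -7.8], np.float64(9.9)), (0.137, [-0.7, -10.7], np.float64(9.4)), (0.157, [-0.3, -15.0], np.float64(8.7))]
316.7 216.9 10.6 135 [(0.1235, [-0.9, -7.9], np.float64(7.6)), (0.137, [-0.7, -10.8], np.float64(7.3)), (0.157, [-0.4, -15.1], np.float64(6.7))]
ring tool p 0.65 1329 ctr [ -0.46 -14.88] rmean 24.07 r 2..98% [21.6 26.5]
```

send_rows(plan=[{"linear": [0, -0.0001, 0.002], "delta_rot": [0, 0, 0], "fingers": 0.03}, {"linear": [0, 0, 0.003], "delta_rot": [0, 0, 0], "fingers": 0.03}, {"linear": [0, 0, 0.003], "delta_rot": [0, 0, 0], "fingers": 0.03}])

```text
clock: 17.98
position: [0.5457, -0.0196, 0.2796]
ee_rot: [0.006, -0.666, 0.746, 0.003]
contact_force: [-0.9, -0.3, -1.5]
width: 0.0303
```

```bash
python3 al.py | egrep "clock|shift|down|^31.* (1[0-9]|2[01])\.[0-9] |, .*3[456]\.[0-9]\)\), \(0.157"; python3 rt.py
```

```text
clock 18.03 pos [ 0.5453 -0.0196  0.2789] w 0.0306 F [ 0.1 -0.5 -2.1] yaw -96.42 q6 1.51
shift mm [-2.  -0.4 13.9] rot [-0.07  0.71  1.23]
down in tool [0.0124 0.0013 0.9999]
316.8 213.4 52.7 195 [(0.1235, [-0.7, -12.3], np.float64(36.7)), (0.137, [-0.5, -15.0], np.float64(34.9)), (0.157, [-0.2, -19.1], np.float64(32.2))]
316.5 220.6 20.6 165 [(0.1235, [-0.9, -7.1], np.float64(14.4)), (0.137, [-0.7, -10.1], np.float64(13.7)), (0.157, [-0.4, -14.6], np.float64(12.6))]
316.7 221.4 14.1 180 [(0.1235, [-0.8, -6.6], np.float64(9.9)), (0.137, [-0.5, -9.6], np.float64(9.4)), (0.157, [-0.2, -14.1], np.float64(8.6))]
316.7 221.3 11.0 135 [(0.1235, [-0.8, -6.7], np.float64(7.7)), (0.137, [-0.6, -9.7], np.float64(7.3)), (0.157, [-0.2, -14.2], np.float64(6.8))]
ring tool p 0.97 1440 ctr [ -0.42 -14.89] rmean 24.07 r 2..98% [21.4 26.7]
```

send_rows(plan=[{"linear": [0, 0.0001, 0.002], "delta_rot": [0, 0, 0], "fingers": 0.03}, {"linear": [0, 0, 0.002], "delta_rot": [0, 0, 0], "fingers": 0.03}, {"linear": [0, 0, 0.002], "delta_rot": [0, 0, 0], "fingers": 0.03}])

```text
clock: 18.38
position: [0.5457, -0.0196, 0.2734]
ee_rot: [0.005, -0.666, 0.746, 0.003]
contact_force: [0.2, 0.9, -2.1]
width: 0.0304
```

```bash
python3 al.py | egrep "clock|shift|down|^31.* (1[0-9]|2[01])\.[0-9] |, .*3[456]\.[0-9]\)\), \(0.157"; python3 rt.py
```

```text
clock 18.43 pos [ 0.5454 -0.0195  0.2728] w 0.0307 F [-0.7 -0.2 -1.4] yaw -96.42 q6 1.51
shift mm [-2.  -0.4  7.9] rot [-0.08  0.71  1.23]
down in tool [0.0124 0.0016 0.9999]
316.7 215.2 53.9 195 [(0.1235, [-0.7, -12.2], np.float64(36.7)), (0.137, [-0.4, -15.0], np.float64(34.9)), (0.157, [-0.1, -19.2], np.float64(32.1))]
316.4 222.8 21.1 165 [(0.1235, [-0.8, -6.9], np.float64(14.4)), (0.137, [-0.6, -10.0], np.float64(13.7)), (0.157, [-0.3, -14.6], np.float64(12.6))]
316.7 223.6 14.4 180 [(0.1235, [-0.7, -6.4], np.float64(9.9)), (0.137, [-0.5, -9.5], np.float64(9.4)), (0.157, [-0.2, -14.1], np.float64(8.6))]
316.6 223.5 11.3 135 [(0.1235, [-0.7, -6.5], np.float64(7.7)), (0.137, [-0.5, -9.6], np.float64(7.3)), (0.157, [-0.2, -14.2], np.float64(6.8))]
ring tool p 0.79 1295 ctr [ -0.49 -14.87] rmean 23.97 r 2..98% [21.5 26.3]
```

send_rows(plan=[{"linear": [0, 0, 0.002], "delta_rot": [0, 0, 0], "fingers": 0.03}, {"linear": [0, 0, 0.002], "delta_rot": [0, 0, 0], "fingers": 0.03}, {"linear": [0, 0, 0.0015], "delta_rot": [0, 0, 0], "fingers": 0.03}])

```text
clock: 18.78
position: [0.5455, -0.0196, 0.2678]
ee_rot: [0.005, -0.666, 0.746, 0.003]
contact_force: [0.4, -0.0, -1.7]
width: 0.0307
```

```bash
python3 al.py | egrep "clock|shift|down|^31.* (1[0-9]|2[01])\.[0-9] |, .*3[456]\.[0-9]\)\), \(0.157"; python3 rt.py
```

```text
clock 18.83 pos [ 0.5453 -0.0195  0.2675] w 0.0307 F [ 0.5 -0.5 -1.6] yaw -96.42 q6 1.51
shift mm [-2.1 -0.4  2.5] rot [-0.1   0.7   1.23]
down in tool [0.0122 0.0018 0.9999]
316.3 216.1 56.9 180 [(0.1235, [-0.9, -12.7], np.float64(38.1)), (0.137, [-0.6, -15.6], np.float64(36.1)), (0.157, [-0.3, -19.8], np.float64(33.2))]
316.7 216.9 53.8 210 [(0.1235, [-0.6, -12.2], np.float64(36.0)), (0.137, [-0.4, -15.1], np.float64(34.1)), (0.157, [-0.1, -19.3], np.float64(31.4))]
316.2 224.5 21.5 165 [(0.1235, [-0.9, -7.0], np.float64(14.4)), (0.137, [-0.7, -10.1], np.float64(13.7)), (0.157, [-0.3, -14.8], np.float64(12.6))]
316.4 225.4 14.7 180 [(0.1235, [-0.8, -6.4], np.float64(9.9)), (0.137, [-0.5, -9.6], np.float64(9.4)), (0.157, [-0.2, -14.3], np.float64(8.6))]
316.4 225.2 11.6 135 [(0.1235, [-0.8, -6.5], np.float64(7.8)), (0.137, [-0.6, -9.6], np.float64(7.4)), (0.157, [-0.2, -14.3], np.float64(6.8))]
ring tool p 0.83 1549 ctr [ -0.44 -14.79] rmean 24.06 r 2..98% [21.3 26.7]
```

send_rows(plan=[{"linear": [0, 0, 0.001], "delta_rot": [0, 0, 0], "fingers": 0.03}, {"linear": [0, 0, 0.001], "delta_rot": [0, 0, 0], "fingers": 0.03}])

```text
clock: 19.1
position: [0.5455, -0.0195, 0.266]
ee_rot: [0.005, -0.666, 0.746, 0.003]
contact_force: [-1.1, -0.6, -2.2]
width: 0.0304
```

send_rows(plan=[{"linear": [0, 0, 0.0007], "delta_rot": [0, 0, 0], "fingers": 0.03}])

```text
clock: 19.18
position: [0.5455, -0.0196, 0.2654]
ee_rot: [0.005, -0.666, 0.746, 0.003]
contact_force: [0.0, 0.3, 2.5]
width: 0.0307
```

send_rows(plan=[{"linear": [0, 0, 0.0005], "delta_rot": [0, 0, 0], "fingers": 0.03}])

```text
clock: 19.27
position: [0.5456, -0.0196, 0.2653]
ee_rot: [0.005, -0.666, 0.746, 0.003]
contact_force: [-1.1, -0.2, 3.4]
width: 0.0305
```

send_rows(plan=[{"linear": [0, 0, 0.0005], "delta_rot": [0, 0, 0], "fingers": 0.03}, {"linear": [0, 0, 0.0003], "delta_rot": [0, 0, 0], "fingers": 0.03}])

```text
clock: 19.43
position: [0.5456, -0.0196, 0.2654]
ee_rot: [0.006, -0.666, 0.746, 0.003]
contact_force: [-0.7, -0.1, 0.9]
width: 0.0312
```

```bash
python3 rt.py; python3 al.py | egrep "clock|shift|down|^31.* (1[0-9]|2[01])\.[0-9] |, .*3[456]\.[0-9]\)\), \(0.157"; python3 - <<'E'
from h import *
for i in range(8): manip.get_image('scene'); s=manip.get_state(); print(s["contact_force"].round(1) if hasattr(s["contact_force"],'round') else np.round(s["contact_force"],1),round(s["position"][2],4),round(s["width"],4))
im=manip.get_image('scene'); c=cam('scene'); save('sf.png',im)
E
```

```text
ring tool p 0.7 1424 ctr [ -0.44 -14.16] rmean 24.1 r 2..98% [21.5 26.6]
clock 19.58 pos [ 0.5456 -0.0196  0.2653] w 0.0304 F [-1.6 -0.4  3. ] yaw -96.42 q6 1.51
shift mm [-2.1 -0.2  0.3] rot [-0.21  0.68  1.23]
down in tool [0.0119 0.0038 0.9999]
316.2 217.3 57.5 180 [(0.1235, [-0.9, -12.4], np.float64(38.2)), (0.137, [-0.7, -15.3], np.float64(36.2)), (0.157, [-0.4, -19.5], np.float64(33.2))]
316.6 218.2 54.2 210 [(0.1235, [-0.7, -11.8], np.float64(36.0)), (0.137, [-0.5, -14.7], np.float64(34.1)), (0.157, [-0.1, -19.0], np.float64(31.4))]
316.1 225.8 20.6 180 [(0.1235, [-1.0, -6.6], np.float64(13.8)), (0.137, [-0.8, -9.8], np.float64(13.0)), (0.157, [-0.4, -14.5], np.float64(12.0))]
316.4 226.7 14.9 180 [(0.1235, [-0.8, -6.0], np.float64(9.9)), (0.137, [-0.6, -9.2], np.float64(9.4)), (0.157, [-0.3, -13.9], np.float64(8.7))]
316.3 226.6 11.8 135 [(0.1235, [-0.8, -6.1], np.float64(7.9)), (0.137, [-0.6, -9.2], np.float64(7.4)), (0.157, [-0.3, -14.0], np.float64(6.8))]
[-1.5  0.   3.2] 0.2653 0.0307
[-1.5  0.3  2.4] 0.2653 0.0305
[-1.5  0.2  3.3] 0.2652 0.0306
[-0.6  0.3  3.3] 0.2652 0.0307
[-1.3 -0.1  3.7] 0.2652 0.0306
[-2.5  0.5  3.6] 0.2652 0.0305
[-0.8 -1.5  3.7] 0.2652 0.0303
[-1.7  0.6  3.7] 0.2652 0.0303
```

send_rows(plan=[{"linear": [0, 0, 0.0008], "delta_rot": [0, 0, 0], "fingers": 0.03}, {"linear": [0, 0, 0.0006], "delta_rot": [0, 0, 0], "fingers": 0.03}])

```text
clock: 20.2
position: [0.5462, -0.0194, 0.2651]
ee_rot: [0.007, -0.666, 0.746, 0.002]
contact_force: [-1.9, 1.2, 3.6]
width: 0.0304
```

```bash
python3 rt.py; python3 al.py | egrep "clock|shift|down|^31.* (1[0-9]|2[01])\.[0-9] |, .*3[456]\.[0-9]\)\), \(0.157"; python3 - <<'E'
from h import *
import tip
for i in range(4): im=manip.get_image('wrist'); s=manip.get_state(); print(np.round(s["contact_force"],1),round(s["position"][2],4),round(s["width"],4))
# radial brightness scans: ring band edges seen at several angles, in tool plane z=.139
q=s['ee_rot'];Rt=R.from_quat([q[1],q[2],q[3],q[0]]);P=np.array(s['position']);c=cam('wrist'); g=cv2.cvtColor(im,cv2.COLOR_RGB2GRAY).astype(np.float32)
for a in range(-90,-91-180,-30):
    th=np.radians(a+90); L=[]
    for r in np.arange(18,31,1.): 
        u=proj('',P+Rt.apply(np.array([-.45+r*np.sin(th),-14.8-r*np.cos(th),139])/1000),c); L.append(int(cv2.getRectSubPix(g,(1,1),tuple(map(float,u)))[0,0]))
    print(a+90,L)
E
```

```text
ring tool p 0.98 1425 ctr [ -0.23 -13.43] rmean 23.97 r 2..98% [21.4 26.5]
clock 20.35 pos [ 0.5461 -0.0194  0.2651] w 0.0307 F [-1.7  1.   6.6] yaw -96.42 q6 1.51
shift mm [-1.9  0.4  0.1] rot [-0.32  0.71  1.23]
down in tool [0.0123 0.0057 0.9999]
316.6 218.7 57.4 180 [(0.1235, [-0.6, -11.5], np.float64(38.1)), (0.137, [-0.4, -14.4], np.float64(36.1)), (0.157, [-0.1, -18.7], np.float64(33.2))]
317.0 219.5 54.3 210 [(0.1235, [-0.3, -11.0], np.float64(36.0)), (0.137, [-0.1, -13.9], np.float64(34.1)), (0.157, [0.2, -18.2], np.float64(31.4))]
316.5 227.2 20.6 180 [(0.1235, [-0.7, -5.8], np.float64(13.7)), (0.137, [-0.5, -8.9], np.float64(13.0)), (0.157, [-0.1, -13.6], np.float64(12.0))]
316.8 228.1 14.8 180 [(0.1235, [-0.5, -5.1], np.float64(9.9)), (0.137, [-0.3, -8.3], np.float64(9.3)), (0.157, [0.0, -13.1], np.float64(8.6))]
316.7 228.0 11.7 135 [(0.1235, [-0.5, -5.2], np.float64(7.8)), (0.137, [-0.3, -8.4], np.float64(7.4)), (0.157, [0.0, -13.2], np.float64(6.8))]
[-1.5 -0.6  6.9] 0.2651 0.0305
[-2.4  0.6  6.9] 0.265 0.0309
[-2.8 -0.3  6.9] 0.2651 0.0306
[-1.3 -0.2  5.8] 0.2651 0.03
[... 180 characters left out ...]
, 57, 56, 58, 103]
-90 [200, 173, 133, 97, 104, 105, 106, 106, 94, 62, 51, 52, 74]
-120 [237, 227, 178, 135, 93, 101, 104, 105, 105, 94, 61, 49, 55]
-150 [234, 235, 231, 190, 127, 80, 59, 57, 57, 59, 58, 59, 58]
-180 [235, 237, 235, 218, 153, 152, 153, 109, 92, 70, 35, 29, 34]rt.py:10: RuntimeWarning: Mean of empty slice.
  W=W[W[:,1]<0]; ctr=W.mean(0)
  ret = um.true_divide(
Traceback (most recent call last):
  File "rt.py", line 14, in <module>
    ring_tool()
    ~~~~~~~~~^^
  File "rt.py", line 12, in ring_tool
    f=least_squares(lambda p:np.hypot(W[:,0]-p[0],W[:,1]-p[1])-p[2],[*ctr,.023],loss='soft_l1',f_scale=.0015); ctr=f.x[:2];
ValueError: Initial guess is outside of provided bounds
```

```bash
python3 -c "
from rig import manip
print(manip.sign_off()); s=manip.get_state(); print(s['clock'],s['position'],s['width'],s['contact_force'])"
```

```text
the job is handed in; nothing more can be done
None
the job is handed in; nothing more can be done
```

I fetched the large pliers from the rack, spread the large tray ring on their tips, carried it to the compressor and slid it over the nose until it came down on the bearing. I handed the job in at about 20.6 s of arm time. The pliers were still fully squeezed and pressing down lightly.

**Last checks**
- **Squeeze:** the finger opening was 30.6 mm, against 32 mm given for fully squeezed handles.
- **Spread:** the ring's mean radius was 24.0 mm, which matches the 44 mm inside diameter when fully spread.
- **Height:** the ring made contact within about 0.5 mm of the height predicted from the tray. It held there steadily at about 7 N.
- **Centring:** the ring was about 0.7 mm off the nose centre in the wrist view, with about 2 mm of room.

**Less certain**
- **Final push:** it tilted the tool by about 0.3° and shifted it 0.6 mm.
- **Flatness:** I judged it from the contact height and the circle fit, because I had no picture views left.
- **Failed reading:** one ring-fit call crashed on an empty network mask during the last check. Another reading, taken with the tool in the same pose, gave the numbers above.
- **Pliers:** they slid a few millimetres and swung in the light grip while being carried closed.

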